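Pack the culture plates into the bayonet incubation jar

ROBOT

A 6-joint arm with a two-finger parallel gripper is mounted at the origin on a cart in front of the work surface, level with it; the furniture and walls round the work are solid. World frame = base frame: x ahead of the robot, y to its left, z up, the work surface at z = 0. Lengths are in m, angles in rad, forces in N, time in s.
With the tool pointing down it reaches from about 0.275 to 0.875 m from the base axis. Payload 12.5 kg.
Tool frame: the origin (TCP) lies between the finger pads; the fingertips stand env.tcp_to_tips ahead of it and the grasp point (between the pads) lies 3 mm ahead of it (env.tcp_to_tips is the distance from the TCP to the fingertips, in m); z points along the fingers, y is the line along which they close (so a half turn about z gives the same grasp; the last joint's range is limited). The gripper opens to 85 mm and grips with 20 to 120 N. Pads are 22 mm wide; open, the fingers measure 114 mm over their backs; the gripper's body (76 mm by 85 mm) begins 54 mm behind the grasp point. The pads swing forward as they close: fully open they stand 13 mm farther back than shut.
Start: joints at [1.12, 0.351, 1.652, -0, 1.139, -0.085], TCP at [0.197, 0.514, 0.253] pointing down, gripper open.
Joint ranges: [-2.75, 2.75], [-0.79, 2.1], [0.01, 2.65], [-1.57, 4.71], [0.07, 3.14], [-2.87, 2.87]. Speed limits (rad/s): [2.22, 2.22, 2.79, 3.14, 3.14, 3.14].

INTERFACE

Orientations are given as [roll, pitch, yaw] about the fixed x, y, z axes, in that order (R = Rz(yaw) Ry(pitch) Rx(roll)).
In Python, from station import env gives the robot as it stands.
- The arm moves only by the tool servo_tool, never from a script. Its argument "commands" is a list of rows, each a list of 7 numbers: the shift along the tool's x, y, z as a fraction of full scale, then the turn, a rotation vector about the tool's x, y, z as a fraction of full scale, then the closure, from -1 (fully open) to 1 (shut). A call has 1 to 20 rows; each row is the pose to reach, as a shift and turn from the pose commanded when the call began, along the tool's axes at that moment; what a row does not reach only later rows make up. Full scale, the value 1, is 0.15 m for a shift and 60 degrees for a turn. A row lasts 1/12 s, in which the tool goes at most 41.7 mm and 7.16 degrees, less where a joint would pass 70% of its speed; a pose out of reach is approached as far as the arm can. A call with a number of a shift or a turn outside -1 to 1 is refused whole. A call with a gripper value outside its range is refused whole. The fingers move at their own pace and stop on an object; "grip_force" is the grip in N (left out, the last holds). Time passes only in rows, so rows that repeat a pose let the fingers close. It gives the time, the measured TCP pose, the force, the opening and the grip force at its end, in the units of the state.
- env.state(): the state, without advancing time (a new reading comes with each control period).
- env.snapshot(name): name is "scene" or "top"; returns the picture (480x640x3 uint8, red, green, blue); there is no depth.
- env.camera_info(name): a dict with "camera_matrix" (3x3 intrinsics, pixels), "eye" and "orientation" of the camera in the world. Camera axes: x right, y down, z forward; pixel columns grow to the right and rows downward; lengths in m; the calibration is good to about 2 mm. A picture is of the moment at which its call begins. camera_info takes no time and is no camera call.
- env.job_done(): hands the job in; it is judged then, once.
The state is a dict: "t": time; "joint_positions": joint angles; "qd": joint speeds; "joint_torque": joint torques, N m; "position": TCP position; "tool_rot": TCP orientation; "contact_force": force on the tool from outside, world axes, zero at the start; "ft_torque": the same for the moment, N m; "finger_gap": finger opening in m; "grasp_force": force on a finger pad.
Only numpy, scipy, OpenCV 4.12 (cv2) and the standard library are available. Lean on these libraries where they do the work, as an engineer would, in place of code of your own. Each camera call takes 0.05 s, during which the arm holds its last target. There are 200 camera calls.

TASK

The three culture plates on the sloping stand have been read and go back to incubation. Set them down gently, lid up, one on another in a straight, centred pile on the jar's round sprung platform; when all three are piled, put the clear cover over them with its lugs in the gaps of the jar's flange, push it down against the spring, turn it a quarter turn clockwise (seen from above) and let it spring up locked in its notches. Do not drop the plates, and leave the small bottles and pot round about where they are.

Things in the scene. Friction and masses are not known exactly. Their poses are not given: they have to be found in the camera images.
- plate_1: covered round culture plate, clear with a pale cream disc inside, lying lid up on the slope of the reading stand; all three alike, 55 mm across (lid, which covers heights 4 to 15 mm), 15 mm high, 35 g. Origin at the centre of its underside, z out through its lid. Starts on the lower ledge, left half (+y side) of the stand.
- plate_2: covered round culture plate, clear with a pale cream disc inside, lying lid up on the slope of the reading stand; all three alike, 55 mm across (lid, which covers heights 4 to 15 mm), 15 mm high, 35 g. Origin at the centre of its underside, z out through its lid. Starts on the lower ledge, right half of the stand.
- plate_3: covered round culture plate, clear with a pale cream disc inside, lying lid up on the slope of the reading stand; all three alike, 55 mm across (lid, which covers heights 4 to 15 mm), 15 mm high, 35 g. Origin at the centre of its underside, z out through its lid. Starts on the upper ledge, anywhere along it.
- reading_stand: fixed matt black lectern, 170 mm wide (y), 120 deep (x). Origin on the worktop under its middle, z up. Its plate slopes 25 degrees, low edge at -x, so its normal in this frame is (-sin 25, 0, cos 25). Two ledges along y, 8 mm high, hold two rows of plates: underside centres at x = -32, z = 25 mm (lower row) and x = 24, z = 51 mm (upper). Side by side, plates leave 25 mm or more between them.
- jar_base: fixed round aluminium jar base, 116 mm across; origin at the centre of its underside, z up. A flange (hole radius 40, top z = 24, underside z = 16 mm) covers a ring channel with its floor at z = 8. Lugs enter through two gaps, 30 mm wide, at its +x and -x sides; under the flange they go only clockwise (from above) to a stop after a quarter turn, where notches at +y and -y reach up to z = 20 mm.
- platform_top (a point): centre of the top of the round steel platform in the middle of the base (radius 28 mm); z = 34 mm above the base's underside when nothing presses on it, so 10 mm above the flange.
- platform (a joint): how far the platform is pressed down, m (0 to 0.016): 3.2 N to start it, 0.8 N more for each mm; the plates alone do not move it. With three plates piled the cover's roof meets them when its rim is 22 mm above the base's underside; it can turn once the rim is below 10 mm (13 N; it bottoms at 8) and, let go in the notches, springs up to 15 mm.
- cover: loose clear bell with two lugs, 220 g, upright on the worktop. Origin at the centre of its rim's underside, z up. Bell radius 36 outside, 33 inside; roof underside at z = 57, top at 61 mm. Lugs at +x and -x reach radius 47 mm, 18 wide, 5 high. Black bar grip on the roof along x, in line with the lugs: 56 long, 13 wide, z = 69 to 89 mm. Half a turn makes no difference.
- oil_bottle: bystander: small brown bottle with black cap, 26 mm across, 62 mm high; origin under its centre.
- vial: bystander: clear vial with black cap, 22 mm across, 60 mm high; origin under its centre.
- pot: bystander: white pot with screw lid, 44 mm across, 60 mm high; origin under its centre.
- retort_stand: fixed laboratory stand left of the work, to keep clear of: 12 mm rod, 0.545 m high, at world (0.505, 0.05); on it a glass condenser 41 mm thick lies level at z = 0.28 m from (0.56, 0.18) over (0.44, 0.03) to (0.33, -0.11).

How it is judged:
By the outcome, as a careful person would: the job done as asked, in the order asked, and still so for the second after the job is handed in, with the robot touching nothing.
It also fails if it takes over 72 s, if anything falls off the work surface, if the arm or the gripper's body presses on something with over 40 N, if the wrist force passes 120 N, or if a joint passes its speed limit or range.

## Working session

There is one attempt and no reset: what is moved stays moved. The work goes in short steps, Python scripts to look and compute and a tool call to move; the robot and the scene stay as the last step left them, time stands still between calls to the robot, and variables do not carry over. Pictures are saved under pics/ and viewed, at most 10 in all, crops included, and the job is handed in when it is done.

Besides the shell and the picture viewer there is one more tool, called after "Call:" as name([rows], argument=value, ...), one row to a line, values as JSON. servo_tool: Moves the arm, as the interface text tells. Shift numbers are shares of 0.15 m and turn numbers shares of 60 degrees, none past 1 either way. Its arguments: {"type":"object","properties":{"commands":{"type":"array","items":{"type":"array","items":{"type":"number"}}},"grip_force":{"type":"number"}},"required":["commands"]}

```bash
ls; mkdir -p pics
python3 - <<'E'
from station import env
import cv2,numpy as np
for n in ("scene","top"):
    im=env.snapshot(n); cv2.imwrite(f"pics/{n}0.png",im[...,::-1]); c=env.camera_info(n); print(n,c)
print(env.tcp_to_tips, env.state())
E
```

```text
pics
scene {'camera_matrix': array([[592.25745699,   0.        , 318.73995869],
       [  0.        , 592.25745699, 243.58340398],
       [  0.        ,   0.        ,   1.        ]]), 'eye': array([-0.38704031, -0.27657728,  0.66887808]), 'orientation': array([-2.15400083, -0.00912725, -1.55106798])}
top {'camera_matrix': array([[502.17680092,   0.        , 316.31135829],
       [  0.        , 502.17680092, 248.31244095],
       [  0.        ,   0.        ,   1.        ]]), 'eye': array([ 0.45872705, -0.25976545,  1.01205102]), 'orientation': array([-3.07478826,  0.02874773, -1.59625804])}
0.022 {'t': 0.1, 'joint_positions': array([ 1.12043157e+00,  3.51178696e-01,  1.65235685e+00, -3.59921924e-05,
        1.13906283e+00, -8.46338141e-02]), 'qd': array([ 0.00047008, -0.00270704, -0.00037516, -0.00145431, -0.00044255,
       -0.00047394]), 'joint_torque': array([ 7.80354858e-04, -5.06827426e+01, -2.91878128e+01, -1.16700785e-04,
        2.51407087e-03, -1.51683014e-05]), 'position': array([0.19658258, 0.51338429, 0.25281547]), 'tool_rot': array([-3.14058777e+00, -5.24589434e-05,  2.77587676e+00]), 'contact_force': array([-0.56086412, -0.69620719, -0.54182869]), 'ft_torque': array([-0.03595331,  0.0019902 ,  0.05883039]), 'grasp_force': 0.0, 'finger_gap': 0.08552768253965873}
```

View pics/scene0.png

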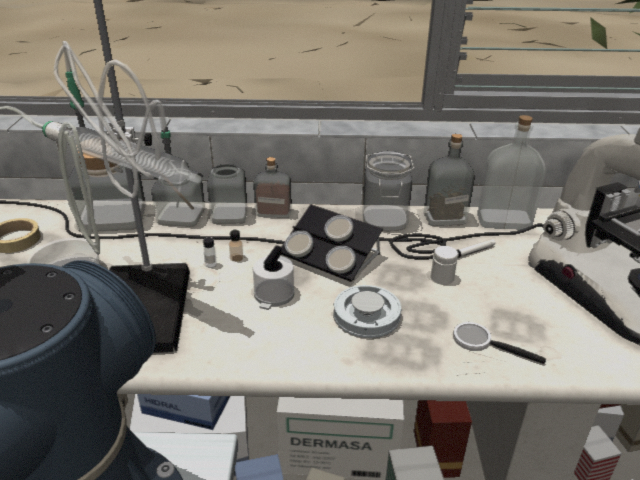

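View pics/top0.png

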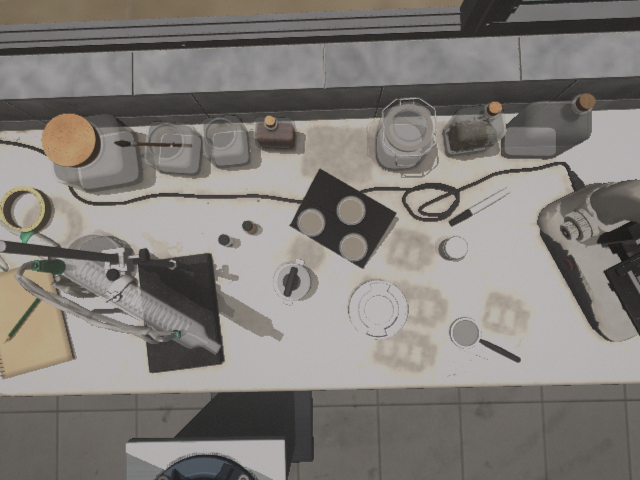

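Scene: stand with plates at about (299,243), (338,229), (341,260), jar (368,310), cover (273,280). Top: plates (311,222), (351,210), (353,247), jar (378,308), cover (293,283). Next, enlarged crops.

```bash
cat > h.py <<'E'
import numpy as np,cv2
from scipy.spatial.transform import Rotation as Ro
from station import env
C={n:env.camera_info(n) for n in("scene","top")}
def RR(n): return Ro.from_euler('xyz',C[n]["orientation"]).as_matrix()
def ray(n,uv):
    d=RR(n)@np.linalg.solve(C[n]["camera_matrix"],[uv[0],uv[1],1]); return C[n]["eye"],d/np.linalg.norm(d)
def plane(n,uv,z):
    e,d=ray(n,uv); return e+d*(z-e[2])/d[2]
def proj(n,p):
    q=C[n]["camera_matrix"]@(RR(n).T@(np.asarray(p)-C[n]["eye"])); return q[:2]/q[2]
def tri(a,b):
    (e1,d1),(e2,d2)=ray("scene",a),ray("top",b)
    s=np.linalg.lstsq(np.c_[d1,-d2],e2-e1,rcond=None)[0]; p,q=e1+s[0]*d1,e2+s[1]*d2
    return (p+q)/2,np.linalg.norm(p-q)
E
python3 - <<'E'
from h import *
a=cv2.imread("pics/top0.png");b=cv2.imread("pics/scene0.png")
A=cv2.resize(a[160:350,200:470],(800,563),interpolation=cv2.INTER_CUBIC);cv2.imwrite("pics/c1.png",A)
B=cv2.resize(b[195:345,190:420],(800,522),interpolation=cv2.INTER_CUBIC);cv2.imwrite("pics/c2.png",B)
for n,im,(x0,y0,x1,y1) in(("top",a,(285,165,400,270)),("scene",b,(275,200,390,290))):
    s=im[y0:y1,x0:x1].astype(int)
    m=((s.min(2)>70)&(s[...,2]-s[...,0]>8)).astype(np.uint8)
    cs,_=cv2.findContours(m,cv2.RETR_EXTERNAL,cv2.CHAIN_APPROX_NONE)
    for c in cs:
        if cv2.contourArea(c)>150:
            e=cv2.fitEllipse(c);print(n,np.round(np.add(e[0],(x0,y0)),1),np.round(e[1],1),cv2.contourArea(c))
    d=(s.max(2)<70).astype(np.uint8); cs,_=cv2.findContours(d,cv2.RETR_EXTERNAL,cv2.CHAIN_APPROX_NONE)
    c=max(cs,key=cv2.contourArea); print(n,"stand",cv2.approxPolyDP(cv2.convexHull(c),4,True)[:,0]+(x0,y0))
E
```

```text
top [353.6 246.1] [23.5 24.7] 453.0
top [305.7 251.3] [33.2 51.2] 1162.5
top [311.6 221.3] [23.  24.4] 440.0
top [351.3 209.4] [24.6 25.1] 484.0
top [382.8 227.5] [39.7 84.4] 1315.0
top [339.2 179.8] [ 34.4 113.6] 1878.0
top stand [[319 169]
 [399 188]
 [395 213]
 [362 267]
 [290 225]
 [285 199]]
scene [340.7 259.8] [21.4 25.1] 416.0
scene [345.2 266.8] [ 49.6 104.4] 1916.0
scene [299. 244.] [19.4 24.1] 360.0
scene [339.  228.6] [19.3 24.2] 363.0
scene [318.2 219.9] [34.5 94.2] 1017.0
scene stand [[311 205]
 [382 228]
 [389 241]
 [351 281]
 [275 270]
 [275 247]]
```

View pics/c1.png

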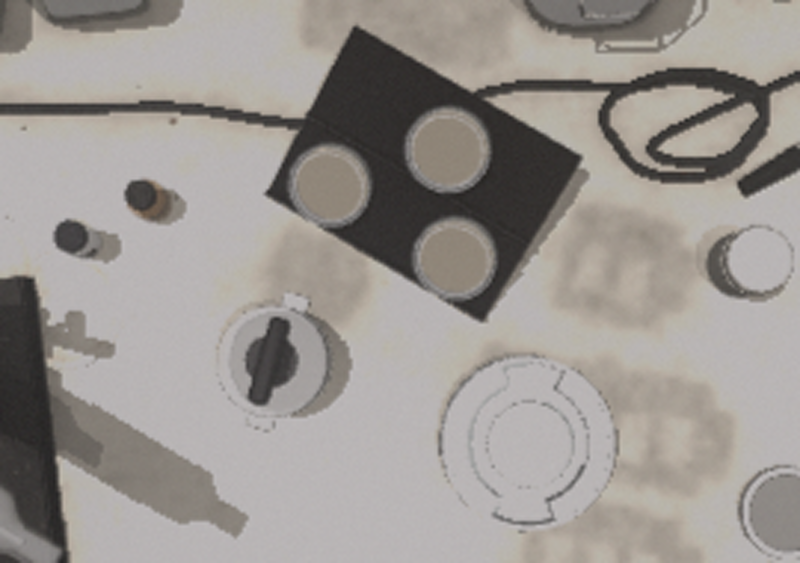

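View pics/c2.png

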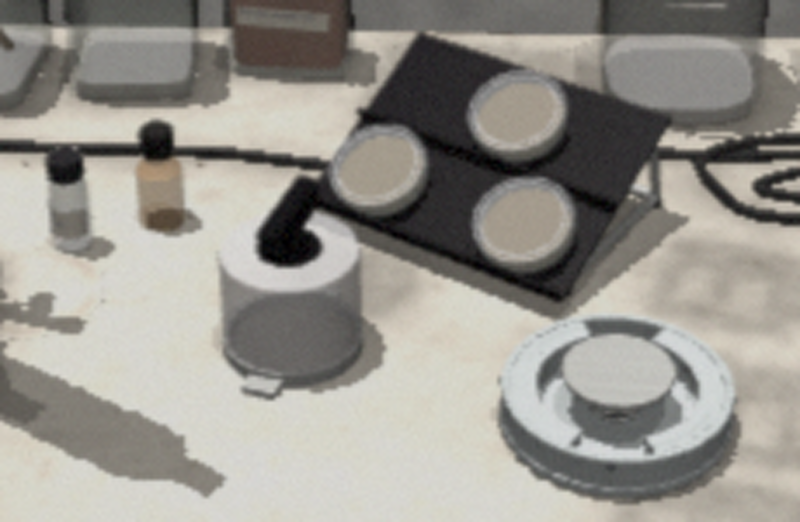

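Crops (top scale 2.963 from (200,160), scene 3.478 from (190,195)) show plates' rims and discs, the jar with gaps near image up/down (c1 (533,372), (527,513)), the platform (530,443), and the cover bar (280,322)-(258,400) with lugs (296,300), (262,424). Now I refine these with radial edge searches and triangulate.

```bash
cat >> h.py <<'E'
def circ(g,c,rx,ry,lo=.8,hi=1.2):
    """radial strongest edge round guessed axis-aligned ellipse -> fitted ellipse (robust)"""
    g=cv2.GaussianBlur(g,(0,0),.8).astype(np.float32); P=[]
    for t in np.linspace(0,2*np.pi,120,endpoint=False):
        s=np.arange(lo,hi,.2/max(rx,ry)).astype(np.float32)
        x=(c[0]+s*rx*np.cos(t)).astype(np.float32);y=(c[1]+s*ry*np.sin(t)).astype(np.float32)
        v=cv2.remap(g,x[None],y[None],cv2.INTER_LINEAR)[0]; k=np.argmax(abs(np.gradient(v)));P.append((x[k],y[k]))
    P=np.array(P,np.float32)
    for _ in range(4):
        e=cv2.fitEllipseDirect(P); a=np.radians(e[2]); R=np.array([[np.cos(a),np.sin(a)],[-np.sin(a),np.cos(a)]])
        q=(P-e[0])@R.T/(np.array(e[1])/2); d=abs(np.linalg.norm(q,axis=1)-1); m=d<max(.03,np.percentile(d,70))
        if m.all() or m.sum()<30: break
        P=P[m]
    return e,len(P)
E
cat > m1.py <<'E'
from h import *
T=cv2.imread("pics/top0.png",0);S=cv2.imread("pics/scene0.png",0)
t=lambda u,v:(200+u/2.963,160+v/2.963); s=lambda u,v:(190+u/3.478,195+v/3.478)
f=lambda e:(np.round(e[0][0],1),np.round(e[0][1],1),np.round(e[0][2] if 0 else e[1],1)) 
jobs={"platform":(t(530,443),15,15,s(619,371),16.3,10.5,.85,1.15),
"flange":(t(528,442),30,30,s(619,390),33.4,21,.9,1.1),
"P1":(t(329,186),14.2,14.2,s(378,170),14.3,13,.88,1.15),
"P2":(t(454,258),14.2,14.2,s(524,224),15,13.5,.88,1.15),
"P3":(t(447,150),14.2,14.2,s(517,116),14.3,13,.88,1.15),
"roof":(t(278,360),17,19,s(290,245),20.5,11.5,.85,1.15)}
for n,(a,ax,ay,b,bx,by,lo,hi) in jobs.items():
    (ea,na),(eb,nb)=circ(T,a,ax,ay,lo,hi),circ(S,b,bx,by,lo,hi)
    p,e=tri(eb[0],ea[0]); print(n,"top",np.round(ea[0],1),np.round(ea[1],1),na,"scene",np.round(eb[0],1),np.round(eb[1],1),nb,"->",np.round(p*1e3,1),"err",round(e*1e3,1))
print("cream")
for n,a,b in(("P1",(311.6,221.3),(299,244)),("P2",(353.6,246.1),(340.7,259.8)),("P3",(351.3,209.4),(339,228.6))):
    p,e=tri(b,a);print(n,np.round(p*1e3,1),round(e*1e3,1))
for n,a,b in(("platform",t(530,443),s(619,371)),("barFar",t(279,322),s(309,183)),("cornTR",t(581,157),s(668,122)),("cornBR",t(485,320),s(563,299)),("cornTL",t(355,27),s(420,35))):
    p,e=tri(b,a);print(n,np.round(p*1e3,1),round(e*1e3,1))
for n,a,z in(("gapF",t(535,372),.024),("gapB",t(525,512),.024),("lugF",t(296,300),.004),("lugB",t(262,424),.004),("bar1",t(280,322),.089),("bar2",t(258,400),.089)):
    print(n,np.round(plane("top",a,z)*1e3,1))
print("lugscene",plane("scene",s(262,386),.004), "bottle",plane("top",t(145,195),.06),"vial",plane("top",t(71,237),.06),"pot",plane("top",t(758,260),.06))
E
python3 m1.py
```

```text
platform top [379.6 310.9] [28.3 31.6] 57 scene [368.4 300.8] [20.4 34.5] 60 -> [ 400.5 -351.7   34.7] err 1.0
flange top [378.  308.9] [56.6 58.3] 86 scene [367.8 306.8] [40.8 66. ] 83 -> [ 403.6 -351.    19. ] err 0.2
P1 top [310.6 222.6] [27.5 28.6] 79 scene [298.5 243.1] [26.4 27.5] 65 -> [ 575.8 -223.6   34. ] err 0.5
P2 top [352.8 247.3] [27.5 28.7] 82 scene [340.3 258.8] [27.1 29.4] 66 -> [ 524.9 -304.7   33.9] err 0.3
P3 top [350.6 210.2] [28.5 29.1] 107 scene [338.5 227.8] [25.6 27.8] 58 -> [ 594.2 -301.3   59.2] err 0.1
roof top [293.4 281.6] [32.3 37.8] 55 scene [272.7 266.1] [24.6 39.6] 75 -> [ 461.  -186.6   59.9] err 4.7
cream
P1 [ 578.7 -225.    29.9] 0.6
P2 [ 527.5 -306.    29.8] 0.6
P3 [ 596.2 -302.6   56.1] 0.4
platform [ 403.1 -351.1   30.8] 0.6
barFar [ 484.9 -193.3   83.5] 1.2
cornTR [ 586.1 -386.4   60.9] 1.8
cornBR [ 484.6 -326.    12.8] 0.5
cornTL [ 674.7 -244.7   63.1] 0.0
gapF [ 449.2 -356.9   24. ]
gapB [ 357.8 -347.2   24. ]
lugF [ 501.8 -198.8    4. ]
lugB [ 418.6 -173.9    4. ]
bar1 [ 484.7 -193.7   89. ]
bar2 [ 436.8 -179.    89. ]
lugscene [ 0.41864852 -0.17296157  0.004     ] bottle [ 0.56980711 -0.10615806  0.06      ] vial [ 0.5439244  -0.05774286  0.06      ] pot [ 0.51698335 -0.49716215  0.06      ]
```

```bash
cat >> h.py <<'E'
YS=np.radians(-32.1); XS=np.array([np.cos(YS),np.sin(YS),0]); YSv=np.array([-np.sin(YS),np.cos(YS),0])
N=-np.sin(np.radians(25))*XS+np.cos(np.radians(25))*np.array([0,0,1])
def frame(y,z): y,z=np.array(y)/np.linalg.norm(y),np.array(z)/np.linalg.norm(z); return np.c_[np.cross(y,z),y,z]
def down(deg): a=np.radians(deg); return frame([np.cos(a),np.sin(a),0],[0,0,-1])   # angle of tool y
RG=frame(YSv,-N)
P={1:np.array([.580,-.226,.025]),2:np.array([.529,-.307,.025]),3:np.array([.598,-.3035,.051])}
JAR=np.array([.403,-.3513,0])
def plan(*tg,start=None):
    s=env.state(); p,R=(s["position"],Ro.from_euler('xyz',s["tool_rot"]).as_matrix()) if start is None else start
    for q,Q in tg:
        Q=R if Q is None else Q; q=np.array(q)
        rv=Ro.from_matrix(R.T@Q).as_rotvec(); d=R.T@(q-p)
        k=int(np.ceil(max(np.abs(d).max()/.15,np.abs(rv).max()/np.radians(60),1e-9)-1e-6))
        for i in range(k):   # equal steps, recomputed in each start frame
            a,b=p+(q-p)*i/k,p+(q-p)*(i+1)/k; Ra=R@Ro.from_rotvec(rv*i/k).as_matrix()
            print(np.round(Ra.T@(b-a)/.15,3).tolist(),np.round(rv/k/np.radians(60),3).tolist())
        print('--'); p,R=q,Q
E
python3 - <<'E'
from h import *
s=env.state(); p=s["position"]
g=P[2]+N*.024
plan(([.2,.5,.48],None),([.25,.15,.48],None),([.33,-.2,.45],down(57.9)),(P[2]+N*.1+[0,0,.02],RG),(g,RG))
E
```

```text
[-0.027, -0.038, -0.757] [0.0, 0.0, 0.0]
[-0.027, -0.038, -0.757] [0.0, 0.0, 0.0]
--
[-0.382, -0.687, 0.001] [0.0, 0.0, 0.0]
[-0.382, -0.687, 0.001] [0.0, 0.0, 0.0]
[-0.382, -0.687, 0.001] [0.0, 0.0, 0.0]
--
[-0.666, -0.994, 0.101] [-0.0, 0.0, 0.093]
[-0.76, -0.925, 0.1] [-0.0, 0.0, 0.093]
--
[-0.407, 0.034, 0.699] [0.0, -0.139, -0.0]
[-0.302, 0.034, 0.75] [0.0, -0.139, -0.0]
[-0.19, 0.034, 0.786] [0.0, -0.139, -0.0]
--
[0.056, 0.0, 0.628] [0.0, 0.0, 0.0]
--
```

Call:
servo_tool([
  [-0.05, -0.08, -1, 0, 0, 0, -1],
  [-0.05, -0.08, -1, 0, 0, 0, -1],
  [-0.05, -0.08, -1, 0, 0, 0, -1],
  [-0.05, -0.08, -1, 0, 0, 0, -1],
  [-0.05, -0.08, -1, 0, 0, 0, -1],
  [-0.05, -0.08, -1, 0, 0, 0, -1],
])

```text
t: 0.6
position: [0.1995, 0.4998, 0.4042]
tool_rot: [3.14, 0.0, 2.776]
contact_force: [-0.7, 0.5, -0.9]
finger_gap: 0.0855
grasp_force: 0.0
```

Call:
servo_tool([
  [0, 0, -0.52, 0, 0, 0, -0.55],
  [0, 0, -0.52, 0, 0, 0, -0.55],
  [0, 0, -0.52, 0, 0, 0, -0.55],
  [0, 0, -0.52, 0, 0, 0, -0.55],
])

```text
t: 0.93
position: [0.1995, 0.5, 0.4813]
tool_rot: [3.141, 0.0, 2.776]
contact_force: [-0.1, 0.4, -0.8]
finger_gap: 0.0658
grasp_force: 0.0
```

Call:
servo_tool([
  [-0.38, -0.69, 0, 0, 0, 0, -0.55],
  [-0.38, -0.69, 0, 0, 0, 0, -0.55],
  [-0.38, -0.69, 0, 0, 0, 0, -0.55],
  [-0.38, -0.69, 0, 0, 0, 0, -0.55],
  [-0.38, -0.69, 0, 0, 0, 0, -0.55],
])

```text
t: 1.35
position: [0.2157, 0.3816, 0.4799]
tool_rot: [-3.14, -0.001, 2.774]
contact_force: [0.0, 0.5, 0.6]
finger_gap: 0.0664
grasp_force: 0.0
```

Call:
servo_tool([
  [-0.38, -0.69, 0, 0, 0, 0, -0.55],
  [-0.38, -0.69, 0, 0, 0, 0, -0.55],
  [-0.38, -0.69, 0, 0, 0, 0, -0.55],
  [-0.38, -0.69, 0, 0, 0, 0, -0.55],
  [-0.38, -0.69, 0, 0, 0, 0, -0.55],
])

```text
t: 1.77
position: [0.2321, 0.2654, 0.4805]
tool_rot: [-3.141, -0.001, 2.774]
contact_force: [-0.9, -0.6, 0.3]
finger_gap: 0.0661
grasp_force: 0.0
```

Call:
servo_tool([
  [-0.38, -0.69, 0, 0, 0, 0, -0.55],
  [-0.38, -0.69, 0, 0, 0, 0, -0.55],
  [-0.38, -0.69, 0, 0, 0, 0, -0.55],
  [-0.38, -0.69, 0, 0, 0, 0, -0.55],
  [-0.38, -0.69, 0, 0, 0, 0, -0.55],
  [-0.38, -0.69, 0, 0, 0, 0, -0.55],
  [-0.38, -0.69, 0, 0, 0, 0, -0.55],
])

```text
t: 2.35
position: [0.2482, 0.1499, 0.4808]
tool_rot: [-3.141, -0.001, 2.778]
contact_force: [0.6, -0.1, -0.3]
finger_gap: 0.0664
grasp_force: 0.0
```

Call:
servo_tool([
  [-0.66, -0.99, 0.1, 0, 0, 0.093, -0.55],
  [-0.66, -0.99, 0.1, 0, 0, 0.093, -0.55],
  [-0.66, -0.99, 0.1, 0, 0, 0.093, -0.55],
  [-0.66, -0.99, 0.1, 0, 0, 0.093, -0.55],
  [-0.66, -0.99, 0.1, 0, 0, 0.093, -0.55],
  [-0.66, -0.99, 0.1, 0, 0, 0.093, -0.55],
  [-0.66, -0.99, 0.1, 0, 0, 0.093, -0.55],
])

```text
t: 2.93
position: [0.288, -0.0259, 0.4658]
tool_rot: [-3.141, -0.002, 2.676]
contact_force: [0.0, 0.6, 1.0]
finger_gap: 0.0663
grasp_force: 0.0
```

Call:
servo_tool([
  [-0.76, -0.92, 0.1, 0, 0, 0.093, -0.55],
  [-0.76, -0.92, 0.1, 0, 0, 0.093, -0.55],
  [-0.76, -0.92, 0.1, 0, 0, 0.093, -0.55],
  [-0.76, -0.92, 0.1, 0, 0, 0.093, -0.55],
  [-0.76, -0.92, 0.1, 0, 0, 0.093, -0.55],
  [-0.76, -0.92, 0.1, 0, 0, 0.093, -0.55],
  [-0.76, -0.92, 0.1, 0, 0, 0.093, -0.55],
])

```text
t: 3.52
position: [0.3286, -0.1985, 0.451]
tool_rot: [3.141, -0.001, 2.583]
contact_force: [0.1, 0.7, 0.4]
finger_gap: 0.0654
grasp_force: 0.0
```

Run:
```python
from h import *
print(env.state()["joint_positions"].round(2),env.state()["position"])
plan((P[2]+N*.1+[0,0,.02],RG),(P[2]+N*.024,RG))
```

```text
[-0.67 -0.11  1.7   0.    1.55 -1.68] [ 0.32864013 -0.19851737  0.45096855]
[-0.412, 0.031, 0.7] [0.0, -0.139, 0.0]
[-0.306, 0.032, 0.753] [0.0, -0.139, 0.0]
[-0.193, 0.032, 0.789] [0.0, -0.139, 0.0]
--
[0.056, 0.0, 0.628] [0.0, 0.0, 0.0]
--
```

Call:
servo_tool([
  [-0.412, 0.031, 0.7, 0, -0.139, 0, -0.55],
  [-0.412, 0.031, 0.7, 0, -0.139, 0, -0.55],
  [-0.412, 0.031, 0.7, 0, -0.139, 0, -0.55],
  [-0.412, 0.031, 0.7, 0, -0.139, 0, -0.55],
])

```text
t: 3.85
position: [0.3832, -0.226, 0.3409]
tool_rot: [3.14, 0.138, 2.584]
contact_force: [-0.1, 0.4, -0.9]
finger_gap: 0.0664
grasp_force: 0.0
```

Call:
servo_tool([
  [-0.306, 0.032, 0.753, 0, -0.139, 0, -0.55],
  [-0.306, 0.032, 0.753, 0, -0.139, 0, -0.55],
  [-0.306, 0.032, 0.753, 0, -0.139, 0, -0.55],
  [-0.306, 0.032, 0.753, 0, -0.139, 0, -0.55],
])

```text
t: 4.18
position: [0.4381, -0.2551, 0.2367]
tool_rot: [3.14, 0.285, 2.583]
contact_force: [-1.2, 1.0, -1.4]
finger_gap: 0.0662
grasp_force: 0.0
```

Call:
servo_tool([
  [-0.193, 0.032, 0.789, 0, -0.139, 0, -0.55],
  [-0.193, 0.032, 0.789, 0, -0.139, 0, -0.55],
  [-0.193, 0.032, 0.789, 0, -0.139, 0, -0.55],
  [-0.193, 0.032, 0.789, 0, -0.139, 0, -0.55],
  [-0.193, 0.032, 0.789, 0, -0.139, 0, -0.55],
  [-0.193, 0.032, 0.789, 0, -0.139, 0, -0.55],
])

```text
t: 4.68
position: [0.4931, -0.2855, 0.1382]
tool_rot: [3.141, 0.438, 2.583]
contact_force: [0.1, 0.1, -0.6]
finger_gap: 0.066
grasp_force: 0.0
```

Run:
```python
from h import *
im=env.snapshot("scene")
cv2.imwrite("pics/a1.png",cv2.resize(im[180:345,250:450,::-1],(720,594),interpolation=cv2.INTER_CUBIC))
plan((P[2]+N*.024,RG))
```

```text
[0.071, 0.008, 0.645] [0.0, 0.003, 0.001]
--
```

View pics/a1.png

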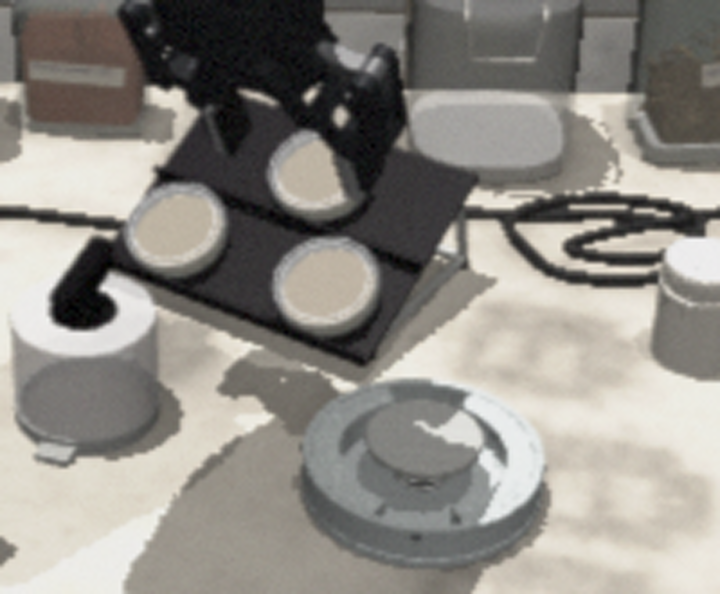

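The fingers hang above the stand, with tips at scene px about (314,222) and (351,231). I compare these with the calibration's prediction.

Run:
```python
from h import *
s=env.state();R=Ro.from_euler('xyz',s["tool_rot"]).as_matrix()
for z in(.012,.017,.022):
    print(z,[proj("scene",s["position"]+R@[0,y,z]).round(1) for y in(.04,-.04)])
```

```text
0.012 [array([313.7, 216.9]), array([352.5, 230.3])]
0.017 [array([314.3, 218.6]), array([353., 232.])]
0.022 [array([315. , 220.2]), array([353.5, 233.6])]
```

Call:
servo_tool([
  [0.035, 0.004, 0.2, 0, 0, 0, -0.55],
  [0.07, 0.008, 0.4, 0, 0, 0, -0.55],
  [0.07, 0.008, 0.5, 0, 0, 0, -0.55],
  [0.07, 0.008, 0.6, 0, 0, 0, -0.55],
  [0.07, 0.008, 0.63, 0, 0, 0, -0.55],
  [0.07, 0.008, 0.64, 0, 0, 0, -0.55],
  [0.07, 0.008, 0.64, 0, 0, 0, -0.55],
  [0.07, 0.008, 0.64, 0, 0, 0, -0.55],
])

```text
t: 5.4
position: [0.5195, -0.302, 0.0465]
tool_rot: [-3.142, 0.439, 2.581]
contact_force: [0.3, 0.7, -0.4]
finger_gap: 0.0659
grasp_force: 0.0
```

Call:
servo_tool([
  [0, 0, 0, 0, 0, 0, 0.1],
  [0, 0, 0, 0, 0, 0, 0.1],
  [0, 0, 0, 0, 0, 0, 0.1],
  [0, 0, 0, 0, 0, 0, 0.1],
  [0, 0, 0, 0, 0, 0, 0.1],
  [0, 0, 0, 0, 0, 0, 0.1],
], grip_force=25)

```text
t: 5.9
position: [0.5194, -0.3019, 0.0462]
tool_rot: [-3.142, 0.438, 2.581]
contact_force: [-5.2, 3.4, 11.3]
finger_gap: 0.0538
grasp_force: 23.6
```

Call:
servo_tool([
  [0, 0, -0.02, 0, 0, 0, 0.1],
  [0, 0, -0.05, 0, 0, 0, 0.1],
  [0, 0, -0.1, 0, 0, 0, 0.1],
  [0, 0, -0.2, 0, 0, 0, 0.1],
  [0, 0, -0.3, 0, 0, 0, 0.1],
  [0, 0, -0.4, 0, 0, 0, 0.1],
  [0, 0, -0.5, 0, 0, 0, 0.1],
  [0, 0, -0.5, 0, 0, 0, 0.1],
])

```text
t: 6.57
position: [0.4922, -0.2849, 0.1153]
tool_rot: [-3.141, 0.44, 2.581]
contact_force: [1.0, -1.4, -0.2]
finger_gap: 0.0536
grasp_force: 26.5
```

Run:
```python
from h import *
for n in("scene","top"): cv2.imwrite(f"pics/{n}b.png",env.snapshot(n)[...,::-1])
a=cv2.imread("pics/sceneb.png");b=cv2.imread("pics/topb.png")
A=cv2.resize(a[180:330,260:410],(400,400),interpolation=cv2.INTER_CUBIC);B=cv2.resize(b[160:310,270:420],(400,400),interpolation=cv2.INTER_CUBIC)
cv2.imwrite("pics/b.png",np.hstack([A,B]))
plan((JAR+[0,0,.034+.024+.06],down(57.9)),(JAR+[0,0,.034+.024+.005],down(57.9)))
```

```text
[0.231, -0.691, -0.143] [-0.0, 0.418, -0.0]
--
[0.0, 0.0, 0.367] [0.0, 0.0, 0.0]
--
```

View pics/b.png

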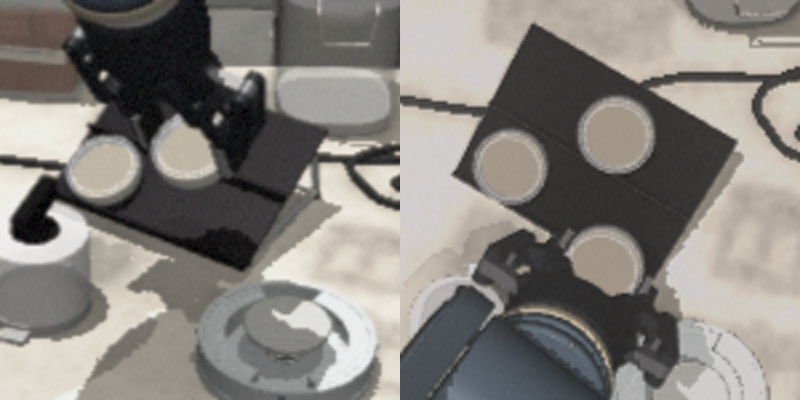

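Plate 2 is lifted squarely between the fingers (scene crop (190,150), top crop (605,265)); P1 and P3 have not moved. On to the jar.

Call:
servo_tool([
  [0.01, -0.03, -0.007, 0, 0.02, 0, 0.1],
  [0.03, -0.1, -0.02, 0, 0.06, 0, 0.1],
  [0.06, -0.19, -0.04, 0, 0.115, 0, 0.1],
  [0.095, -0.29, -0.06, 0, 0.175, 0, 0.1],
  [0.13, -0.39, -0.08, 0, 0.24, 0, 0.1],
  [0.165, -0.49, -0.1, 0, 0.3, 0, 0.1],
  [0.195, -0.59, -0.12, 0, 0.36, 0, 0.1],
  [0.22, -0.66, -0.135, 0, 0.4, 0, 0.1],
  [0.231, -0.691, -0.143, 0, 0.418, 0, 0.1],
  [0.231, -0.691, -0.143, 0, 0.418, 0, 0.1],
  [0.231, -0.691, -0.143, 0, 0.418, 0, 0.1],
])

```text
t: 7.58
position: [0.403, -0.3509, 0.1167]
tool_rot: [3.141, -0.001, 2.581]
contact_force: [-0.1, -0.3, -0.6]
finger_gap: 0.0536
grasp_force: 26.6
```

Call:
servo_tool([
  [0, 0, 0.03, 0, 0, 0, 0.1],
  [0, 0, 0.1, 0, 0, 0, 0.1],
  [0, 0, 0.18, 0, 0, 0, 0.1],
  [0, 0, 0.25, 0, 0, 0, 0.1],
  [0, 0, 0.31, 0, 0, 0, 0.1],
  [0, 0, 0.35, 0, 0, 0, 0.1],
  [0, 0, 0.36, 0, 0, 0, 0.1],
  [0, 0, 0.36, 0, 0, 0, 0.1],
])

```text
t: 8.25
position: [0.4028, -0.3511, 0.0629]
tool_rot: [3.141, -0.002, 2.581]
contact_force: [0.2, 0.8, -0.4]
finger_gap: 0.0537
grasp_force: 26.6
```

Run:
```python
from h import *
plan((JAR+[0,0,.034+.024+.002],down(57.9)))
im=env.snapshot("scene"); cv2.imwrite("pics/d.png",cv2.resize(im[230:350,290:450,::-1],(800,600),interpolation=cv2.INTER_CUBIC))
```

```text
[-0.002, -0.001, 0.019] [0.0, -0.002, -0.0]
--
```

View pics/d.png

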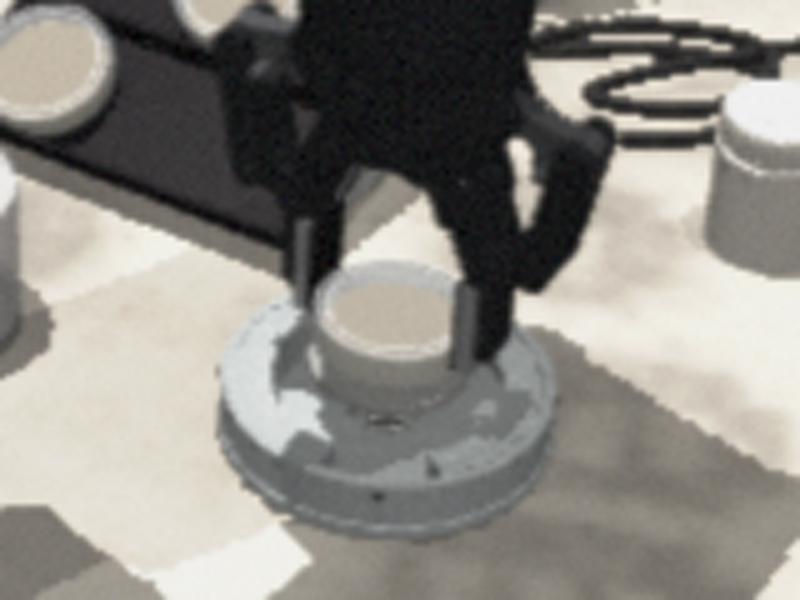

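Plate 2 hangs just above the platform, centred (crop (390,330)). Lower by feel.

Call:
servo_tool([
  [0, 0, 0.005, 0, 0, 0, 0.1],
  [0, 0, 0.01, 0, 0, 0, 0.1],
  [0, 0, 0.013, 0, 0, 0, 0.1],
  [0, 0, 0.013, 0, 0, 0, 0.1],
])

```text
t: 8.63
position: [0.4029, -0.3513, 0.0616]
tool_rot: [-3.142, -0.001, 2.581]
contact_force: [-0.1, -0.6, 0.2]
finger_gap: 0.0534
grasp_force: 26.6
```

Call:
servo_tool([
  [0, 0, 0.004, 0, 0, 0, 0.1],
  [0, 0, 0.008, 0, 0, 0, 0.1],
  [0, 0, 0.008, 0, 0, 0, 0.1],
])

```text
t: 8.88
position: [0.4029, -0.3512, 0.0602]
tool_rot: [3.142, -0.001, 2.581]
contact_force: [0.7, 0.0, -0.2]
finger_gap: 0.0539
grasp_force: 26.6
```

Call:
servo_tool([
  [0, 0, 0.004, 0, 0, 0, 0.1],
  [0, 0, 0.008, 0, 0, 0, 0.1],
  [0, 0, 0.008, 0, 0, 0, 0.1],
])

```text
t: 9.13
position: [0.4028, -0.3512, 0.059]
tool_rot: [3.142, -0.001, 2.581]
contact_force: [-0.2, 0.3, -0.3]
finger_gap: 0.0536
grasp_force: 26.6
```

Call:
servo_tool([
  [0, 0, 0.004, 0, 0, 0, 0.1],
  [0, 0, 0.007, 0, 0, 0, 0.1],
  [0, 0, 0.007, 0, 0, 0, 0.1],
])

```text
t: 9.38
position: [0.4029, -0.3512, 0.0579]
tool_rot: [3.142, -0.001, 2.581]
contact_force: [0.1, 0.5, -0.2]
finger_gap: 0.0534
grasp_force: 26.6
```

Call:
servo_tool([
  [0, 0, 0.003, 0, 0, 0, 0.1],
  [0, 0, 0.005, 0, 0, 0, 0.1],
  [0, 0, 0.005, 0, 0, 0, 0.1],
])

```text
t: 9.63
position: [0.4029, -0.3512, 0.0574]
tool_rot: [-3.142, -0.001, 2.581]
contact_force: [-0.4, 1.4, 2.4]
finger_gap: 0.0535
grasp_force: 26.8
```

Call:
servo_tool([
  [0, 0, 0, 0, 0, 0, -0.2],
  [0, 0, 0, 0, 0, 0, -0.4],
  [0, 0, 0, 0, 0, 0, -0.55],
  [0, 0, 0, 0, 0, 0, -0.55],
  [0, 0, 0, 0, 0, 0, -0.55],
])

```text
t: 10.05
position: [0.4029, -0.3512, 0.0572]
tool_rot: [3.142, -0.001, 2.581]
contact_force: [-0.2, 0.5, 1.3]
finger_gap: 0.0664
grasp_force: 0.0
```

Call:
servo_tool([
  [0, 0, -0.05, 0, 0, 0, -0.55],
  [0, 0, -0.2, 0, 0, 0, -0.55],
  [0, 0, -0.5, 0, 0, 0, -0.55],
  [0, 0, -0.8, 0, 0, 0, -0.55],
  [0, 0, -0.8, 0, 0, 0, -0.55],
  [0, 0, -0.8, 0, 0, 0, -0.55],
])

```text
t: 10.55
position: [0.404, -0.3523, 0.1806]
tool_rot: [-3.14, 0.005, 2.581]
contact_force: [0.0, -0.3, -0.4]
finger_gap: 0.0659
grasp_force: 0.0
```

Run:
```python
from h import *
im=env.snapshot("scene"); cv2.imwrite("pics/e.png",im[...,::-1])
s=im[270:330,330:410].astype(int)
m=((s.min(2)>70)&(s[...,0]-s[...,2]>8)).astype(np.uint8)
cs,_=cv2.findContours(m,cv2.RETR_EXTERNAL,cv2.CHAIN_APPROX_NONE)
for c in cs:
    if cv2.contourArea(c)>100: e=cv2.fitEllipse(c); u=np.add(e[0],(330,270)); print(u,e[1],plane("scene",u,.039))
plan((P[1]+N*.1,RG),(P[1]+N*.0255,RG))
```

```text
[368.30173874 297.4638176 ] (18.140609741210938, 27.290803909301758) [ 0.40423511 -0.35095657  0.039     ]
[369.88760376 304.69377136] (72.50788879394531, 85.49012756347656) [ 0.38498661 -0.35264248  0.039     ]
[-0.135, 0.668, 0.209] [-0.0, -0.208, -0.0]
[-0.087, 0.668, 0.233] [-0.0, -0.208, -0.0]
--
[0.0, -0.0, 0.497] [0.0, 0.0, 0.0]
--
```

Call:
servo_tool([
  [-0.135, 0.668, 0.15, 0, -0.208, 0, -0.55],
  [-0.135, 0.668, 0.15, 0, -0.208, 0, -0.55],
  [-0.135, 0.668, 0.15, 0, -0.208, 0, -0.55],
  [-0.135, 0.668, 0.15, 0, -0.208, 0, -0.55],
])

```text
t: 10.93
position: [0.4736, -0.2735, 0.152]
tool_rot: [3.141, 0.213, 2.584]
contact_force: [0.1, -0.3, -0.6]
finger_gap: 0.0659
grasp_force: 0.0
```

Call:
servo_tool([
  [-0.1, 0.668, 0.29, 0, -0.208, 0, -0.55],
  [-0.1, 0.668, 0.29, 0, -0.208, 0, -0.55],
  [-0.1, 0.668, 0.29, 0, -0.208, 0, -0.55],
  [-0.1, 0.668, 0.29, 0, -0.208, 0, -0.55],
  [-0.1, 0.668, 0.29, 0, -0.208, 0, -0.55],
  [-0.1, 0.668, 0.29, 0, -0.208, 0, -0.55],
])

```text
t: 11.43
position: [0.5463, -0.2054, 0.1147]
tool_rot: [-3.141, 0.433, 2.581]
contact_force: [0.1, -0.4, 0.4]
finger_gap: 0.0664
grasp_force: 0.0
```

Run:
```python
from h import *
plan((P[1]+N*.0255,RG))
```

```text
[0.012, 0.003, 0.483] [-0.001, -0.004, -0.0]
--
```

Call:
servo_tool([
  [0.006, 0.002, 0.18, 0, -0.002, 0, -0.55],
  [0.012, 0.003, 0.33, 0, -0.004, 0, -0.55],
  [0.012, 0.003, 0.43, 0, -0.004, 0, -0.55],
  [0.012, 0.003, 0.47, 0, -0.004, 0, -0.55],
  [0.012, 0.003, 0.483, 0, -0.004, 0, -0.55],
  [0.012, 0.003, 0.483, 0, -0.004, 0, -0.55],
  [0.012, 0.003, 0.483, 0, -0.004, 0, -0.55],
])

```text
t: 12.02
position: [0.5716, -0.2205, 0.0499]
tool_rot: [3.142, 0.44, 2.58]
contact_force: [-0.3, 0.3, 0.2]
finger_gap: 0.0661
grasp_force: 0.0
```

Call:
servo_tool([
  [0, 0, 0, 0, 0, 0, 0.1],
  [0, 0, 0, 0, 0, 0, 0.1],
  [0, 0, 0, 0, 0, 0, 0.1],
  [0, 0, 0, 0, 0, 0, 0.1],
  [0, 0, 0, 0, 0, 0, 0.1],
  [0, 0, 0, 0, 0, 0, 0.1],
], grip_force=25)

```text
t: 12.52
position: [0.5717, -0.2202, 0.0503]
tool_rot: [-3.142, 0.44, 2.581]
contact_force: [-6.0, 0.2, 7.7]
finger_gap: 0.0539
grasp_force: 24.5
```

Call:
servo_tool([
  [0, 0, -0.02, 0, 0, 0, 0.1],
  [0, 0, -0.06, 0, 0, 0, 0.1],
  [0, 0, -0.13, 0, 0, 0, 0.1],
  [0, 0, -0.25, 0, 0, 0, 0.1],
  [0, 0, -0.37, 0, 0, 0, 0.1],
  [0, 0, -0.5, 0, 0, 0, 0.1],
  [0, 0, -0.6, 0, 0, 0, 0.1],
  [0, 0, -0.63, 0, 0, 0, 0.1],
  [0, 0, -0.63, 0, 0, 0, 0.1],
])

```text
t: 13.27
position: [0.5378, -0.1985, 0.1362]
tool_rot: [3.141, 0.441, 2.581]
contact_force: [-0.1, -1.3, 0.3]
finger_gap: 0.0536
grasp_force: 26.5
```

Run:
```python
from h import *
plan((JAR+[0.0005,0,.074+.05],down(57.9)),(JAR+[0.0005,0,.074+.004],down(57.9)))
```

```text
[0.115, -0.669, -0.01] [0.0, 0.211, -0.0]
[0.115, -0.669, 0.016] [0.0, 0.211, -0.0]
--
[0.0, 0.0, 0.307] [0.0, 0.0, 0.0]
--
```

Call:
servo_tool([
  [0.005, -0.04, 0, 0, 0.012, 0, 0.1],
  [0.02, -0.13, 0, 0, 0.04, 0, 0.1],
  [0.045, -0.26, -0.005, 0, 0.082, 0, 0.1],
  [0.07, -0.4, -0.005, 0, 0.127, 0, 0.1],
  [0.095, -0.54, -0.01, 0, 0.17, 0, 0.1],
  [0.115, -0.669, -0.01, 0, 0.211, 0, 0.1],
])

```text
t: 13.77
position: [0.4697, -0.2757, 0.1279]
tool_rot: [3.141, 0.215, 2.581]
contact_force: [0.1, -0.1, -1.4]
finger_gap: 0.0531
grasp_force: 26.5
```

Call:
servo_tool([
  [0.025, -0.14, 0, 0, 0.044, 0, 0.1],
  [0.05, -0.28, 0.005, 0, 0.088, 0, 0.1],
  [0.075, -0.42, 0.01, 0, 0.132, 0, 0.1],
  [0.095, -0.55, 0.015, 0, 0.174, 0, 0.1],
  [0.108, -0.63, 0.016, 0, 0.198, 0, 0.1],
  [0.115, -0.669, 0.016, 0, 0.211, 0, 0.1],
  [0.115, -0.669, 0.016, 0, 0.211, 0, 0.1],
  [0.115, -0.669, 0.016, 0, 0.211, 0, 0.1],
])

```text
t: 14.43
position: [0.4034, -0.351, 0.122]
tool_rot: [3.141, -0.003, 2.581]
contact_force: [0.2, 1.1, -0.5]
finger_gap: 0.0536
grasp_force: 26.5
```

Run:
```python
from h import *
im=env.snapshot("scene");cv2.imwrite("pics/f.png",im[...,::-1])
plan((JAR+[0.0005,0,.080],down(57.9)))
```

```text
[-0.002, -0.004, 0.281] [0.0, -0.003, -0.0]
--
```

Call:
servo_tool([
  [0, 0, 0.03, 0, 0, 0, 0.1],
  [0, -0.002, 0.09, 0, 0, 0, 0.1],
  [0, -0.002, 0.16, 0, -0.002, 0, 0.1],
  [0, -0.002, 0.22, 0, -0.002, 0, 0.1],
  [0, -0.002, 0.26, 0, -0.002, 0, 0.1],
  [0, -0.002, 0.275, 0, -0.002, 0, 0.1],
  [0, -0.002, 0.28, 0, -0.002, 0, 0.1],
  [0, -0.002, 0.28, 0, -0.002, 0, 0.1],
])

```text
t: 15.15
position: [0.4031, -0.3516, 0.0804]
tool_rot: [3.142, -0.001, 2.581]
contact_force: [-0.2, -0.5, 0.1]
finger_gap: 0.0535
grasp_force: 26.5
```

Call:
servo_tool([
  [0, 0, 0.005, 0, 0, 0, 0.1],
  [0, 0, 0.01, 0, 0, 0, 0.1],
  [0, 0, 0.01, 0, 0, 0, 0.1],
])

```text
t: 15.4
position: [0.4032, -0.3516, 0.0792]
tool_rot: [-3.141, -0.001, 2.581]
contact_force: [-0.2, 0.1, -0.1]
finger_gap: 0.0533
grasp_force: 26.5
```

Call:
servo_tool([
  [0, 0, 0.004, 0, 0, 0, 0.1],
  [0, 0, 0.007, 0, 0, 0, 0.1],
  [0, 0, 0.007, 0, 0, 0, 0.1],
])

```text
t: 15.65
position: [0.4031, -0.3515, 0.078]
tool_rot: [-3.142, -0.001, 2.581]
contact_force: [0.6, 0.5, -0.4]
finger_gap: 0.0537
grasp_force: 26.5
```

Call:
servo_tool([
  [0, 0, 0.004, 0, 0, 0, 0.1],
  [0, 0, 0.007, 0, 0, 0, 0.1],
  [0, 0, 0.007, 0, 0, 0, 0.1],
])

```text
t: 15.9
position: [0.4031, -0.3515, 0.0769]
tool_rot: [-3.142, -0.001, 2.581]
contact_force: [0.5, 0.1, -0.9]
finger_gap: 0.0532
grasp_force: 26.5
```

Call:
servo_tool([
  [0, 0, 0.004, 0, 0, 0, 0.1],
  [0, 0, 0.007, 0, 0, 0, 0.1],
  [0, 0, 0.007, 0, 0, 0, 0.1],
])

```text
t: 16.15
position: [0.4031, -0.3515, 0.0759]
tool_rot: [3.142, -0.001, 2.581]
contact_force: [0.4, -0.7, 3.0]
finger_gap: 0.0537
grasp_force: 26.7
```

Call:
servo_tool([
  [0, 0, 0.003, 0, 0, 0, 0.1],
  [0, 0, 0.005, 0, 0, 0, 0.1],
  [0, 0, 0.005, 0, 0, 0, 0.1],
])

```text
t: 16.4
position: [0.4031, -0.3516, 0.0752]
tool_rot: [-3.142, -0.001, 2.581]
contact_force: [-1.1, 0.8, 2.8]
finger_gap: 0.0536
grasp_force: 26.8
```

Call:
servo_tool([
  [0, 0, 0, 0, 0, 0, -0.2],
  [0, 0, 0, 0, 0, 0, -0.4],
  [0, 0, 0, 0, 0, 0, -0.55],
  [0, 0, 0, 0, 0, 0, -0.55],
  [0, 0, 0, 0, 0, 0, -0.55],
])

```text
t: 16.82
position: [0.4031, -0.3515, 0.0751]
tool_rot: [3.142, -0.001, 2.581]
contact_force: [-0.5, 0.6, 0.5]
finger_gap: 0.0662
grasp_force: 0.0
```

Call:
servo_tool([
  [0, 0, -0.05, 0, 0, 0, -0.55],
  [0, 0, -0.2, 0, 0, 0, -0.55],
  [0, 0, -0.5, 0, 0, 0, -0.55],
  [0, 0, -0.8, 0, 0, 0, -0.55],
  [0, 0, -0.8, 0, 0, 0, -0.55],
  [0, 0, -0.8, 0, 0, 0, -0.55],
])

```text
t: 17.32
position: [0.4042, -0.3526, 0.1985]
tool_rot: [-3.14, 0.005, 2.581]
contact_force: [-0.7, 0.3, -0.7]
finger_gap: 0.066
grasp_force: 0.0
```

Run:
```python
from h import *
im=env.snapshot("scene"); cv2.imwrite("pics/g.png",im[...,::-1])
s=im[250:330,330:410].astype(int)
m=((s.min(2)>70)&(s[...,0]-s[...,2]>8)).astype(np.uint8)
cs,_=cv2.findContours(m,cv2.RETR_EXTERNAL,cv2.CHAIN_APPROX_NONE)
for c in cs:
    if cv2.contourArea(c)>100: e=cv2.fitEllipse(c); u=np.add(e[0],(330,250)); print(u,e[1],plane("scene",u,.054))
cv2.imwrite("pics/g_c.png",cv2.resize(im[230:350,290:450,::-1],(800,600),interpolation=cv2.INTER_CUBIC))
plan((P[3]+N*.1,RG),(P[3]+N*.0255,RG))
```

```text
[368.54639816 293.85834122] (25.21329116821289, 27.011316299438477) [ 0.39504616 -0.3500777   0.054     ]
[370.61262894 302.82162476] (76.47139739990234, 101.58709716796875) [ 0.37146684 -0.35227313  0.054     ]
[-0.645, 0.962, 0.364] [-0.001, -0.415, -0.0]
--
[0.0, -0.0, 0.497] [0.0, 0.0, 0.0]
--
```

View pics/g_c.png

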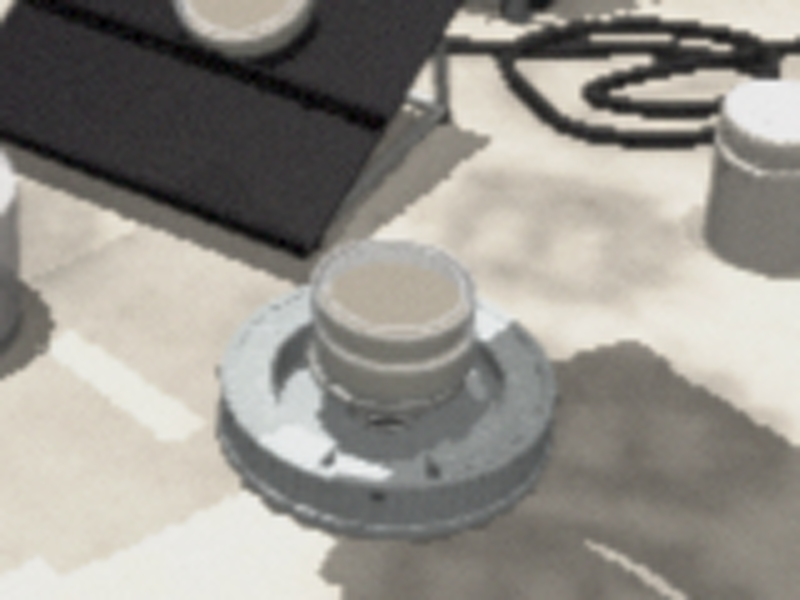

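Two plates sit straight on the platform (crop, lids x 312–475 and 310–472). Fetch plate 3.

Call:
servo_tool([
  [-0.4, 0.6, 0.15, 0, -0.2, 0, -0.55],
  [-0.645, 0.962, 0.364, 0, -0.415, 0, -0.55],
  [-0.645, 0.962, 0.364, 0, -0.415, 0, -0.55],
  [-0.645, 0.962, 0.364, 0, -0.415, 0, -0.55],
  [-0.645, 0.962, 0.364, 0, -0.415, 0, -0.55],
  [-0.645, 0.962, 0.364, 0, -0.415, 0, -0.55],
  [-0.645, 0.962, 0.364, 0, -0.415, 0, -0.55],
  [-0.645, 0.962, 0.364, 0, -0.415, 0, -0.55],
  [-0.645, 0.962, 0.364, 0, -0.415, 0, -0.55],
  [-0.645, 0.962, 0.364, 0, -0.415, 0, -0.55],
])

```text
t: 18.2
position: [0.5612, -0.2816, 0.1407]
tool_rot: [-3.142, 0.434, 2.58]
contact_force: [-1.0, -0.4, 0.1]
finger_gap: 0.0661
grasp_force: 0.0
```

Run:
```python
from h import *
plan((P[3]+N*.026,RG))
```

```text
[-0.008, 0.007, 0.489] [-0.001, -0.003, -0.001]
--
```

Call:
servo_tool([
  [-0.004, 0.004, 0.18, 0, -0.002, 0, -0.55],
  [-0.008, 0.007, 0.33, 0, -0.003, 0, -0.55],
  [-0.008, 0.007, 0.43, 0, -0.003, 0, -0.55],
  [-0.008, 0.007, 0.475, 0, -0.003, 0, -0.55],
  [-0.008, 0.007, 0.489, 0, -0.003, 0, -0.55],
  [-0.008, 0.007, 0.489, 0, -0.003, 0, -0.55],
  [-0.008, 0.007, 0.489, 0, -0.003, 0, -0.55],
])

```text
t: 18.78
position: [0.5894, -0.2971, 0.0754]
tool_rot: [3.142, 0.438, 2.581]
contact_force: [0.5, 0.9, 0.3]
finger_gap: 0.0663
grasp_force: 0.0
```

Call:
servo_tool([
  [0, 0, 0, 0, 0, 0, 0.1],
  [0, 0, 0, 0, 0, 0, 0.1],
  [0, 0, 0, 0, 0, 0, 0.1],
  [0, 0, 0, 0, 0, 0, 0.1],
  [0, 0, 0, 0, 0, 0, 0.1],
  [0, 0, 0, 0, 0, 0, 0.1],
], grip_force=25)

```text
t: 19.28
position: [0.5894, -0.2969, 0.0757]
tool_rot: [-3.142, 0.438, 2.581]
contact_force: [-5.4, 1.2, 7.2]
finger_gap: 0.0535
grasp_force: 24.6
```

Call:
servo_tool([
  [0, 0, -0.02, 0, 0, 0, 0.1],
  [0, 0, -0.06, 0, 0, 0, 0.1],
  [0, 0, -0.13, 0, 0, 0, 0.1],
  [0, 0, -0.25, 0, 0, 0, 0.1],
  [0, 0, -0.37, 0, 0, 0, 0.1],
  [0, 0, -0.5, 0, 0, 0, 0.1],
  [0, 0, -0.55, 0, 0, 0, 0.1],
  [0, 0, -0.55, 0, 0, 0, 0.1],
])

```text
t: 19.95
position: [0.56, -0.2783, 0.1515]
tool_rot: [3.141, 0.44, 2.581]
contact_force: [-0.0, 0.6, -0.7]
finger_gap: 0.0532
grasp_force: 26.6
```

Run:
```python
from h import *
plan((JAR+[0.0005,0,.13],down(57.9)))
```

```text
[0.627, -0.967, -0.137] [0.0, 0.42, -0.0]
--
```

Call:
servo_tool([
  [0.02, -0.03, -0.005, 0, 0.014, 0, 0.1],
  [0.06, -0.1, -0.014, 0, 0.042, 0, 0.1],
  [0.13, -0.2, -0.028, 0, 0.087, 0, 0.1],
  [0.2, -0.31, -0.044, 0, 0.135, 0, 0.1],
  [0.275, -0.425, -0.06, 0, 0.185, 0, 0.1],
  [0.35, -0.54, -0.077, 0, 0.235, 0, 0.1],
  [0.42, -0.65, -0.093, 0, 0.283, 0, 0.1],
  [0.49, -0.76, -0.107, 0, 0.33, 0, 0.1],
  [0.56, -0.86, -0.12, 0, 0.373, 0, 0.1],
  [0.605, -0.93, -0.132, 0, 0.405, 0, 0.1],
  [0.627, -0.967, -0.137, 0, 0.42, 0, 0.1],
  [0.627, -0.967, -0.137, 0, 0.42, 0, 0.1],
  [0.627, -0.967, -0.137, 0, 0.42, 0, 0.1],
])

```text
t: 21.03
position: [0.4033, -0.3512, 0.1275]
tool_rot: [3.141, -0.003, 2.581]
contact_force: [0.2, -0.1, -0.4]
finger_gap: 0.0531
grasp_force: 26.6
```

Run:
```python
from h import *
plan((JAR+[0.0002,-0.0002,.094],down(57.9)))
```

```text
[-0.001, -0.002, 0.223] [0.0, -0.003, -0.001]
--
```

Call:
servo_tool([
  [0, 0, 0.03, 0, 0, 0, 0.1],
  [-0.001, -0.002, 0.09, 0, -0.001, 0, 0.1],
  [-0.001, -0.002, 0.15, 0, -0.002, 0, 0.1],
  [-0.001, -0.002, 0.2, 0, -0.003, 0, 0.1],
  [-0.001, -0.002, 0.22, 0, -0.003, 0, 0.1],
  [-0.001, -0.002, 0.22, 0, -0.003, 0, 0.1],
  [-0.001, -0.002, 0.22, 0, -0.003, 0, 0.1],
])

```text
t: 21.62
position: [0.4031, -0.3514, 0.0948]
tool_rot: [3.141, -0.0, 2.581]
contact_force: [0.1, 0.2, -0.9]
finger_gap: 0.0535
grasp_force: 26.6
```

Call:
servo_tool([
  [0, 0, 0.005, 0, 0, 0, 0.1],
  [0, 0, 0.012, 0, 0, 0, 0.1],
  [0, 0, 0.012, 0, 0, 0, 0.1],
])

```text
t: 21.87
position: [0.4031, -0.3516, 0.0933]
tool_rot: [-3.142, 0.0, 2.581]
contact_force: [0.3, 0.2, 0.4]
finger_gap: 0.0532
grasp_force: 26.6
```

Call:
servo_tool([
  [0, 0, 0.004, 0, 0, 0, 0.1],
  [0, 0, 0.007, 0, 0, 0, 0.1],
  [0, 0, 0.007, 0, 0, 0, 0.1],
])

```text
t: 22.12
position: [0.4031, -0.3515, 0.0921]
tool_rot: [3.142, -0.0, 2.581]
contact_force: [-0.2, 0.1, -0.2]
finger_gap: 0.0537
grasp_force: 26.6
```

Call:
servo_tool([
  [0, 0, 0.004, 0, 0, 0, 0.1],
  [0, 0, 0.007, 0, 0, 0, 0.1],
  [0, 0, 0.007, 0, 0, 0, 0.1],
])

```text
t: 22.37
position: [0.403, -0.3515, 0.091]
tool_rot: [3.142, -0.0, 2.581]
contact_force: [-0.1, 0.5, -0.4]
finger_gap: 0.0533
grasp_force: 26.6
```

Call:
servo_tool([
  [0, 0, 0.003, 0, 0, 0, 0.1],
  [0, 0, 0.005, 0, 0, 0, 0.1],
  [0, 0, 0.005, 0, 0, 0, 0.1],
])

```text
t: 22.62
position: [0.4031, -0.3516, 0.0904]
tool_rot: [-3.142, 0.0, 2.581]
contact_force: [0.0, 0.4, 1.9]
finger_gap: 0.0536
grasp_force: 26.7
```

Call:
servo_tool([
  [0, 0, 0, 0, 0, 0, -0.2],
  [0, 0, 0, 0, 0, 0, -0.4],
  [0, 0, 0, 0, 0, 0, -0.55],
  [0, 0, 0, 0, 0, 0, -0.55],
  [0, 0, 0, 0, 0, 0, -0.55],
])

```text
t: 23.03
position: [0.4031, -0.3515, 0.0903]
tool_rot: [-3.142, -0.0, 2.581]
contact_force: [-0.0, -0.0, -0.8]
finger_gap: 0.0662
grasp_force: 0.0
```

Call:
servo_tool([
  [0, 0, -0.05, 0, 0, 0, -0.55],
  [0, 0, -0.2, 0, 0, 0, -0.55],
  [0, 0, -0.5, 0, 0, 0, -0.55],
  [0, 0, -0.7, 0, 0, 0, -0.55],
  [0, 0, -0.7, 0, 0, 0, -0.55],
  [0, 0, -0.7, 0, 0, 0, -0.55],
])

```text
t: 23.53
position: [0.4036, -0.3521, 0.1976]
tool_rot: [-3.141, 0.004, 2.581]
contact_force: [0.4, 0.5, 0.1]
finger_gap: 0.066
grasp_force: 0.0
```

Run:
```python
from h import *
im=env.snapshot("scene"); cv2.imwrite("pics/k.png",im[...,::-1])
A=cv2.resize(im[230:350,300:460,::-1],(800,600),interpolation=cv2.INTER_CUBIC);cv2.imwrite("pics/k_c.png",A)
print(env.state()["joint_positions"].round(2))
plan(([.4605,-.1865,.2],down(73)),([.4605,-.1865,.0875],down(73)))
```

```text
[-0.8   0.39  1.75 -0.    1.   -1.81]
[0.13, 0.568, -0.014] [-0.0, 0.0, -0.126]
[0.054, 0.58, -0.013] [-0.0, 0.0, -0.126]
--
[0.0, 0.0, 0.75] [0.0, 0.0, 0.0]
--
```

View pics/k_c.png

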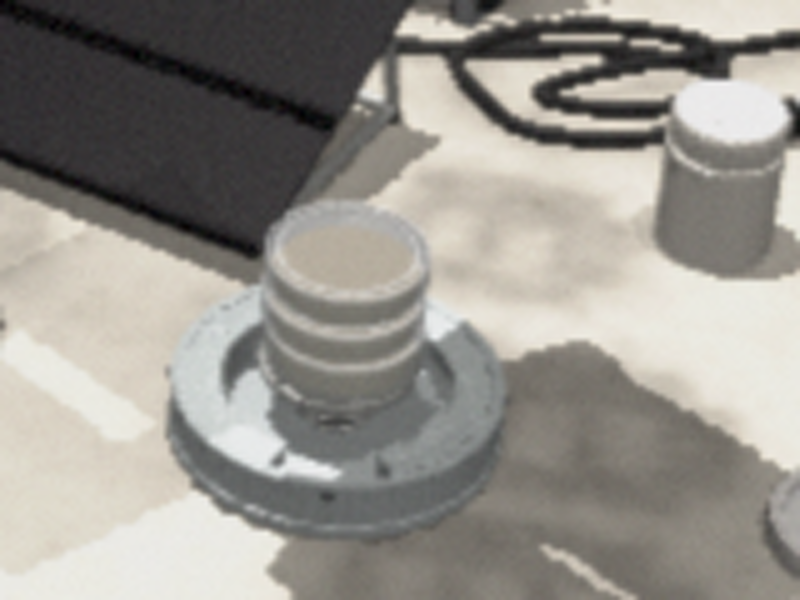

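The pile of three is straight (lid edges x 262–430, 265–428, 265–425). Now the cover.

Call:
servo_tool([
  [0.13, 0.568, -0.014, 0, 0, -0.126, -0.3],
  [0.13, 0.568, -0.014, 0, 0, -0.126, -0.3],
  [0.13, 0.568, -0.014, 0, 0, -0.126, -0.3],
  [0.13, 0.568, -0.014, 0, 0, -0.126, -0.3],
])

```text
t: 23.92
position: [0.4319, -0.267, 0.1965]
tool_rot: [3.141, -0.002, 2.716]
contact_force: [0.2, -0.3, 0.6]
finger_gap: 0.0554
grasp_force: 0.0
```

Call:
servo_tool([
  [0.054, 0.58, -0.013, 0, 0, -0.126, -0.3],
  [0.054, 0.58, -0.013, 0, 0, -0.126, -0.3],
  [0.054, 0.58, -0.013, 0, 0, -0.126, -0.3],
  [0.054, 0.58, -0.013, 0, 0, -0.126, -0.3],
  [0.054, 0.58, -0.013, 0, 0, -0.126, -0.3],
  [0.054, 0.58, -0.013, 0, 0, -0.126, -0.3],
])

```text
t: 24.42
position: [0.4603, -0.1878, 0.1991]
tool_rot: [-3.141, -0.001, 2.843]
contact_force: [-0.3, -0.5, -0.0]
finger_gap: 0.0552
grasp_force: 0.0
```

Run:
```python
from h import *
plan(([.4605,-.1865,.094],down(73)))
```

```text
[0.001, 0.009, 0.7] [-0.0, -0.001, -0.001]
--
```

Call:
servo_tool([
  [0, 0.005, 0.15, 0, 0, 0, -0.3],
  [0, 0.009, 0.35, 0, 0, 0, -0.3],
  [0, 0.009, 0.52, 0, 0, 0, -0.3],
  [0, 0.009, 0.63, 0, 0, 0, -0.3],
  [0, 0.009, 0.69, 0, 0, 0, -0.3],
  [0, 0.009, 0.7, 0, 0, 0, -0.3],
  [0, 0.009, 0.7, 0, 0, 0, -0.3],
])

```text
t: 25.0
position: [0.461, -0.186, 0.0945]
tool_rot: [3.142, -0.0, 2.844]
contact_force: [1.5, 0.4, 0.5]
finger_gap: 0.0556
grasp_force: 0.0
```

Call:
servo_tool([
  [0, 0, 0, 0, 0, 0, 0.3],
  [0, 0, 0, 0, 0, 0, 0.6],
  [0, 0, 0, 0, 0, 0, 1],
  [0, 0, 0, 0, 0, 0, 1],
  [0, 0, 0, 0, 0, 0, 1],
  [0, 0, 0, 0, 0, 0, 1],
  [0, 0, 0, 0, 0, 0, 1],
  [0, 0, 0, 0, 0, 0, 1],
  [0, 0, 0, 0, 0, 0, 1],
], grip_force=80)

```text
t: 25.75
position: [0.4614, -0.1854, 0.0954]
tool_rot: [-3.141, 0.001, 2.845]
contact_force: [-1.6, 0.5, 7.9]
finger_gap: 0.0107
grasp_force: 78.9
```

Call:
servo_tool([
  [0, 0, -0.02, 0, 0, 0, 1],
  [0, 0, -0.08, 0, 0, 0, 1],
  [0, 0, -0.2, 0, 0, 0, 1],
  [0, 0, -0.4, 0, 0, 0, 1],
  [0, 0, -0.6, 0, 0, 0, 1],
  [0, 0, -0.78, 0, 0, 0, 1],
  [0, 0, -0.9, 0, 0, 0, 1],
  [0, 0, -0.93, 0, 0, 0, 1],
  [0, 0, -0.93, 0, 0, 0, 1],
  [0, 0, -0.93, 0, 0, 0, 1],
])

```text
t: 26.58
position: [0.4606, -0.185, 0.2331]
tool_rot: [3.141, -0.001, 2.845]
contact_force: [-0.6, 0.7, -2.9]
finger_gap: 0.011
grasp_force: 78.3
```

Run:
```python
from h import *
plan(([.4033,-.3513,.23],down(84)))
```

```text
[0.021, -0.586, 0.01] [0.0, -0.0, -0.092]
[0.077, -0.581, 0.01] [0.0, -0.0, -0.092]
--
```

Call:
servo_tool([
  [0.001, -0.04, 0, 0, 0, -0.006, 1],
  [0.004, -0.12, 0.002, 0, 0, -0.019, 1],
  [0.009, -0.24, 0.004, 0, 0, -0.038, 1],
  [0.013, -0.36, 0.006, 0, 0, -0.057, 1],
  [0.017, -0.48, 0.008, 0, 0, -0.075, 1],
  [0.021, -0.586, 0.01, 0, 0, -0.092, 1],
])

```text
t: 27.08
position: [0.4314, -0.2693, 0.231]
tool_rot: [3.141, -0.002, 2.942]
contact_force: [-0.2, -0.2, -2.4]
finger_gap: 0.0112
grasp_force: 78.3
```

Call:
servo_tool([
  [0.016, -0.12, 0.002, 0, 0, -0.019, 1],
  [0.032, -0.24, 0.004, 0, 0, -0.038, 1],
  [0.047, -0.36, 0.006, 0, 0, -0.057, 1],
  [0.062, -0.47, 0.008, 0, 0, -0.074, 1],
  [0.072, -0.55, 0.01, 0, 0, -0.087, 1],
  [0.077, -0.581, 0.01, 0, 0, -0.092, 1],
  [0.077, -0.581, 0.01, 0, 0, -0.092, 1],
  [0.077, -0.581, 0.01, 0, 0, -0.092, 1],
])

```text
t: 27.75
position: [0.4034, -0.3511, 0.2301]
tool_rot: [3.14, -0.001, 3.037]
contact_force: [0.2, -0.2, -1.9]
finger_gap: 0.0105
grasp_force: 78.3
```

Run:
```python
from h import *
plan(([.4033,-.3513,.182],down(84)))
for n in("scene","top"): cv2.imwrite(f"pics/{n}m.png",env.snapshot(n)[...,::-1])
a=cv2.imread("pics/scenem.png");b=cv2.imread("pics/topm.png")
A=cv2.resize(a[200:350,300:440],(400,429),interpolation=cv2.INTER_CUBIC);B=cv2.resize(b[240:390,310:450],(400,429),interpolation=cv2.INTER_CUBIC)
cv2.imwrite("pics/m.png",np.hstack([A,B]))
```

```text
[0.0, -0.002, 0.321] [0.001, -0.001, 0.0]
--
```

View pics/m.png

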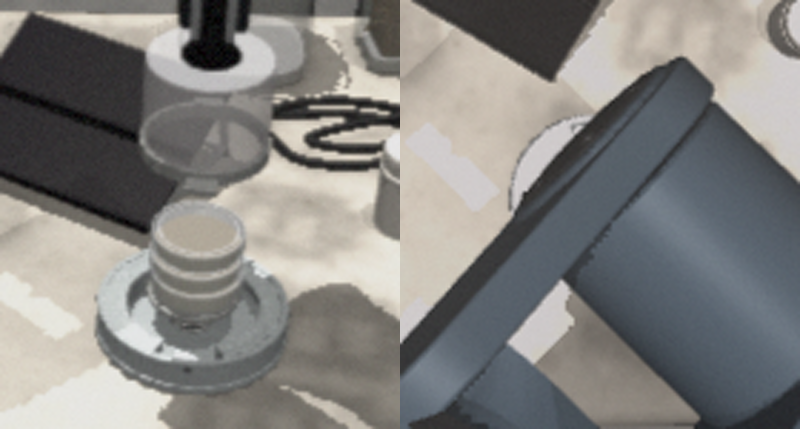

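The cover is level above the pile: rim spans crop x 138–272, front lug near (200,185). Quick check of the predicted rim centre, then lower.

Run:
```python
from h import *
p=np.array([.4034,-.3511,.1347]); print("centre",proj("scene",p))
t=np.radians(np.arange(0,360,3)); 
q=np.array([proj("scene",p+[.036*np.cos(a),.036*np.sin(a),0]) for a in t]);print("rim x",q[:,0].min(),q[:,0].max(),"y",q[:,1].min(),q[:,1].max())
a=np.radians(-6); print("front lug end",proj("scene",p-[.047*np.cos(a),.047*np.sin(a),0]))
g=cv2.imread("pics/scenem.png",0)
e,n=circ(g,(371.8,249),23.4,14,.85,1.15);print(e,n)
r=cv2.imread("pics/scenem.png")[255:272,358:384].min(2); print("lug px"); print(r)
```

```text
centre [371.70035474 251.13083727]
rim x 349.32057587413834 394.1792975350079 y 238.95737562300542 264.0963511507436
front lug end [370.17763033 268.06423406]
((372.6351013183594, 248.996337890625), (27.95400047302246, 49.19526290893555), 98.2940673828125) 57
lug px
[[100  96  96  95  93  89  90  93  93 100 108 111 109 106 110 110 109 110
  108 117 115 118 117 119 135 136]
 [105 103  98  98  96  97  93  92  94 105 108 111 109 108 109 111 110 112
  116 117 117 117 119 116 117 121]
 [102 104 100 105 103 100 100  95  97 111 109 111 106 109 112 111 107 115
  120 118 119 119 120 115 115 114]
 [ 83  87  92  99 105 108 111 105 107 109 109 109 114 111 110 113 117 118
  116 115 117 116 116 116 116 111]
 [ 79  79  82  87  93 104 108 115 116 115 115 110 109 112 116 114 114 115
  120 117 114 114 115 116 113 106]
 [ 78  79  81  82  84  90  91  92  96 103 109 102 113 110 116 117 116 116
  111 111 103 107 102 101  92  89]
 [ 78  79  80  82  82  83  83  88  92  93  97  93  95  97  96  97  97  96
   91  94  91  94  91  92  83  81]
 [ 65  69  76  81  87  81  86 109 117 116 108 107 105 106 102 104 103 
[... 320 characters left out ...]
26 123 120
  117 119 125 131 172 184 183 178]
 [ 52  52  43  82  94  95  97  99  99  98 107 113 115 115 123 125 124 120
  123 136 180 193 196 193 187 181]
 [ 57  49  65  86  96  93  95  92  88  93  92  92  95  92  99  98 101 104
  129 178 200 199 196 192 184 179]
 [ 51  54  85  93  89  93  95  98 105 106  98  97  93  94  98  98 101 115
  171 194 198 197 191 187 184 182]
 [ 54  84  90  88  98 104 122 127 128 127 126 126 122 123 122 132 168 183
  192 197 196 192 190 187 182 181]
 [ 69  90  98 103 119 150 159 164 164 153 161 166 163 161 160 182 192 193
  197 194 193 191 187 182 181 178]
 [ 92 125 136 156 161 153 163 166 167 159 164 168 171 171 171 174 177 192
  202 198 191 188 183 179 175 174]]
```

Rim and lug match the prediction (lug at px (370,267)), so lower the cover.

Call:
servo_tool([
  [0, 0, 0.04, 0, 0, 0, 1],
  [0, -0.002, 0.12, 0, 0, 0, 1],
  [0, -0.002, 0.22, 0, 0, 0, 1],
  [0, -0.002, 0.32, 0, 0, 0, 1],
  [0, -0.002, 0.42, 0, 0, 0, 1],
  [0, -0.002, 0.52, 0, 0, 0, 1],
  [0, -0.002, 0.61, 0, 0, 0, 1],
  [0, -0.002, 0.66, 0, 0, 0, 1],
  [0, -0.002, 0.68, 0, 0, 0, 1],
  [0, -0.002, 0.68, 0, 0, 0, 1],
  [0, -0.002, 0.68, 0, 0, 0, 1],
])

```text
t: 28.77
position: [0.4039, -0.3518, 0.1294]
tool_rot: [-3.141, 0.0, 3.038]
contact_force: [0.1, -0.1, -2.0]
finger_gap: 0.0111
grasp_force: 78.3
```

Call:
servo_tool([
  [0, 0, 0.012, 0, 0, 0, 1],
  [0, 0, 0.024, 0, 0, 0, 1],
  [0, 0, 0.035, 0, 0, 0, 1],
  [0, 0, 0.035, 0, 0, 0, 1],
])

```text
t: 29.1
position: [0.4036, -0.3517, 0.1235]
tool_rot: [3.142, -0.0, 3.038]
contact_force: [0.4, -0.3, -2.2]
finger_gap: 0.0111
grasp_force: 78.3
```

Call:
servo_tool([
  [0, 0, 0.01, 0, 0, 0, 1],
  [0, 0, 0.02, 0, 0, 0, 1],
  [0, 0, 0.03, 0, 0, 0, 1],
  [0, 0, 0.03, 0, 0, 0, 1],
  [0, 0, 0.03, 0, 0, 0, 1],
])

```text
t: 29.52
position: [0.4036, -0.3517, 0.119]
tool_rot: [3.142, -0.0, 3.038]
contact_force: [-0.1, 0.6, -1.7]
finger_gap: 0.0109
grasp_force: 78.3
```

Call:
servo_tool([
  [0, 0, 0.01, 0, 0, 0, 1],
  [0, 0, 0.02, 0, 0, 0, 1],
  [0, 0, 0.025, 0, 0, 0, 1],
  [0, 0, 0.025, 0, 0, 0, 1],
])

```text
t: 29.85
position: [0.4038, -0.3519, 0.1155]
tool_rot: [-3.141, 0.0, 3.038]
contact_force: [-0.3, -0.3, 1.7]
finger_gap: 0.011
grasp_force: 78.7
```

Call:
servo_tool([
  [0, 0, 0.01, 0, 0, 0, 1],
  [0, 0, 0.02, 0, 0, 0, 1],
  [0, 0, 0.02, 0, 0, 0, 1],
])

```text
t: 30.1
position: [0.4038, -0.3519, 0.1124]
tool_rot: [-3.141, 0.0, 3.038]
contact_force: [-0.6, 1.1, 3.7]
finger_gap: 0.011
grasp_force: 79.0
```

Call:
servo_tool([
  [0, 0, 0.012, 0, 0, 0, 1],
  [0, 0, 0.024, 0, 0, 0, 1],
  [0, 0, 0.036, 0, 0, 0, 1],
  [0, 0, 0.048, 0, 0, 0, 1],
  [0, 0, 0.055, 0, 0, 0, 1],
  [0, 0, 0.055, 0, 0, 0, 1],
  [0, 0, 0.055, 0, 0, 0, 1],
])

```text
t: 30.68
position: [0.4039, -0.352, 0.1046]
tool_rot: [-3.141, 0.001, 3.038]
contact_force: [-1.0, 1.5, 10.5]
finger_gap: 0.0108
grasp_force: 79.8
```

Call:
servo_tool([
  [0, 0, 0.006, 0, 0, 0, 1],
  [0, 0, 0.009, 0, 0, 0, 1],
  [0, 0, 0.009, 0, 0, 0, 1],
])

```text
t: 30.93
position: [0.4039, -0.352, 0.1035]
tool_rot: [-3.141, 0.001, 3.038]
contact_force: [-1.8, 1.6, 11.8]
finger_gap: 0.0106
grasp_force: 80.1
```

Call:
servo_tool([
  [0, 0, 0, 0, 0, 0.04, 1],
  [0, 0, 0, 0, 0, 0.09, 1],
  [0, 0, 0, 0, 0, 0.14, 1],
  [0, 0, 0, 0, 0, 0.19, 1],
  [0, 0, 0, 0, 0, 0.24, 1],
  [0, 0, 0, 0, 0, 0.25, 1],
  [0, 0, 0, 0, 0, 0.25, 1],
])

```text
t: 31.52
position: [0.4042, -0.3524, 0.1036]
tool_rot: [-3.14, 0.002, 2.775]
contact_force: [-0.4, 0.2, 10.3]
finger_gap: 0.0109
grasp_force: 80.1
```

```bash
python3 -c "
from h import *
s=env.state();print(s['ft_torque'],s['position'],s['contact_force'],s['joint_positions'].round(2))"
```

```text
[0.01441429 0.16737604 0.08964223] [ 0.40415763 -0.35239663  0.10361707] [-0.36171968  0.16344079 10.32803376] [-0.8   0.53  1.81 -0.    0.8  -2.01]
```

Call:
servo_tool([
  [0, 0, 0, 0, 0, 0.05, 1],
  [0, 0, 0, 0, 0, 0.12, 1],
  [0, 0, 0, 0, 0, 0.2, 1],
  [0, 0, 0, 0, 0, 0.28, 1],
  [0, 0, 0, 0, 0, 0.36, 1],
  [0, 0, 0, 0, 0, 0.44, 1],
  [0, 0, 0, 0, 0, 0.52, 1],
  [0, 0, 0, 0, 0, 0.6, 1],
  [0, 0, 0, 0, 0, 0.68, 1],
  [0, 0, 0, 0, 0, 0.75, 1],
  [0, 0, 0, 0, 0, 0.75, 1],
])

```text
t: 32.43
position: [0.4042, -0.3524, 0.1036]
tool_rot: [3.141, 0.002, 1.986]
contact_force: [-1.3, -0.4, 10.7]
finger_gap: 0.0113
grasp_force: 80.1
```

Call:
servo_tool([
  [0, 0, 0, 0, 0, 0.06, 1],
  [0, 0, 0, 0, 0, 0.13, 1],
  [0, 0, 0, 0, 0, 0.2, 1],
  [0, 0, 0, 0, 0, 0.27, 1],
  [0, 0, 0, 0, 0, 0.34, 1],
  [0, 0, 0, 0, 0, 0.4, 1],
  [0, 0, 0, 0, 0, 0.4, 1],
  [0, 0, 0, 0, 0, 0.4, 1],
])

```text
t: 33.1
position: [0.4042, -0.3524, 0.1036]
tool_rot: [3.14, 0.002, 1.571]
contact_force: [-1.2, 0.3, 10.7]
finger_gap: 0.0111
grasp_force: 80.1
```

```bash
python3 -c "
from h import *
s=env.state();print(s['ft_torque'],s['position'],s['contact_force'],s['joint_positions'].round(2))"
```

```text
[ 0.03030753  0.21085093 -0.02771445] [ 0.40416445 -0.35238796  0.10362518] [-1.18220457  0.34900267 10.69493928] [-0.8   0.53  1.81 -0.    0.8  -0.8 ]
```

Call:
servo_tool([
  [0, 0, 0, 0, 0, 0.03, 1],
  [0, 0, 0, 0, 0, 0.06, 1],
  [0, 0, 0, 0, 0, 0.07, 1],
  [0, 0, 0, 0, 0, 0.07, 1],
])

```text
t: 33.43
position: [0.4041, -0.3524, 0.1036]
tool_rot: [3.14, 0.002, 1.498]
contact_force: [-0.6, -0.9, 10.5]
finger_gap: 0.0109
grasp_force: 80.1
```

```bash
python3 -c "
from h import *
s=env.state();print(s['ft_torque'],s['position'],s['contact_force'],s['tool_rot'])"
```

```text
[-0.02076059  0.22906761  0.10463068] [ 0.40414383 -0.35237453  0.10361754] [-0.62576096 -0.85616517 10.47605411] [3.14015117e+00 1.58789983e-03 1.49772349e+00]
```

Call:
servo_tool([
  [0, 0, 0, 0, 0, 0.02, 1],
  [0, 0, 0, 0, 0, 0.04, 1],
  [0, 0, 0, 0, 0, 0.04, 1],
  [0, 0, 0, 0, 0, 0.04, 1],
])

```text
t: 33.77
position: [0.4041, -0.3524, 0.1036]
tool_rot: [3.14, 0.001, 1.456]
contact_force: [-0.4, 0.2, 10.9]
finger_gap: 0.011
grasp_force: 80.1
```

```bash
python3 -c "
from h import *
s=env.state();print(s['ft_torque'],s['position'],s['contact_force'],s['tool_rot'])"
```

```text
[-0.04010161  0.18884358  0.11085257] [ 0.40413193 -0.35237295  0.10361196] [-0.44320959  0.19610569 10.87603388] [3.14012239e+00 1.49902861e-03 1.45649012e+00]
```

Call:
servo_tool([
  [0, 0, 0, 0, 0, 0.02, 1],
  [0, 0, 0, 0, 0, 0.035, 1],
  [0, 0, 0, 0, 0, 0.035, 1],
  [0, 0, 0, 0, 0, 0.035, 1],
])

```text
t: 34.1
position: [0.4038, -0.3522, 0.1035]
tool_rot: [3.141, 0.001, 1.42]
contact_force: [-2.6, -0.4, 12.3]
finger_gap: 0.0115
grasp_force: 80.3
```

```bash
python3 -c "
from h import *
s=env.state();print(s['ft_torque'],s['contact_force'],s['tool_rot'])"
```

```text
[0.14795283 0.5589563  0.36956531] [-2.56308763 -0.358983   12.30652783] [3.14098070e+00 1.12937513e-03 1.42044845e+00]
```

Call:
servo_tool([
  [0, 0, 0, 0, 0, 0.02, 1],
  [0, 0, 0, 0, 0, 0.035, 1],
  [0, 0, 0, 0, 0, 0.035, 1],
  [0, 0, 0, 0, 0, 0.035, 1],
])

```text
t: 34.43
position: [0.4034, -0.3519, 0.1036]
tool_rot: [-3.141, 0.001, 1.385]
contact_force: [-5.8, 1.8, 16.5]
finger_gap: 0.0109
grasp_force: 81.1
```

```bash
python3 -c "
from h import *
s=env.state();print(s['ft_torque'],s['contact_force'],s['tool_rot'])"
```

```text
[0.43162827 1.16862246 0.64940822] [-5.77765118  1.78430344 16.49962645] [-3.14091223e+00  7.02432633e-04  1.38465243e+00]
```

The stop is felt at about 92°; back off to relieve the torque, then ease up.

Call:
servo_tool([
  [0, 0, 0, 0, 0, -0.025, 1],
  [0, 0, 0, 0, 0, -0.05, 1],
  [0, 0, 0, 0, 0, -0.05, 1],
  [0, 0, 0, 0, 0, -0.05, 1],
])

```text
t: 34.77
position: [0.4035, -0.352, 0.1035]
tool_rot: [-3.142, 0.001, 1.436]
contact_force: [-4.5, 1.9, 12.8]
finger_gap: 0.0105
grasp_force: 80.3
```

Call:
servo_tool([
  [0, 0, -0.008, 0, 0, 0, 1],
  [0, 0, -0.016, 0, 0, 0, 1],
  [0, 0, -0.024, 0, 0, 0, 1],
  [0, 0, -0.03, 0, 0, 0, 1],
  [0, 0, -0.03, 0, 0, 0, 1],
  [0, 0, -0.03, 0, 0, 0, 1],
])

```text
t: 35.27
position: [0.4035, -0.352, 0.1077]
tool_rot: [-3.142, 0.0, 1.435]
contact_force: [-3.3, 0.6, 8.2]
finger_gap: 0.0112
grasp_force: 79.6
```

```bash
python3 -c "
from h import *
s=env.state();print(s['ft_torque'],s['contact_force'],s['tool_rot'])"
```

```text
[-0.07637938  0.60240727 -0.08025673] [-3.33152862  0.57907278  8.17819121] [-3.14152753e+00  4.73851938e-04  1.43546978e+00]
```

Call:
servo_tool([
  [0, 0, -0.006, 0, 0, 0, 1],
  [0, 0, -0.01, 0, 0, 0, 1],
  [0, 0, -0.013, 0, 0, 0, 1],
  [0, 0, -0.013, 0, 0, 0, 1],
])

```text
t: 35.6
position: [0.4035, -0.3519, 0.1095]
tool_rot: [-3.141, 0.0, 1.435]
contact_force: [-2.7, -1.5, 6.0]
finger_gap: 0.011
grasp_force: 79.3
```

Call:
servo_tool([
  [0, 0, 0, 0, 0, 0, 0.5],
  [0, 0, 0, 0, 0, 0, 0.2],
  [0, 0, 0, 0, 0, 0, -0.1],
  [0, 0, 0, 0, 0, 0, -0.1],
  [0, 0, 0, 0, 0, 0, -0.1],
  [0, 0, 0, 0, 0, 0, -0.1],
])

```text
t: 36.1
position: [0.4036, -0.3517, 0.1091]
tool_rot: [-3.141, -0.0, 1.435]
contact_force: [-0.2, -0.7, 0.4]
finger_gap: 0.0473
grasp_force: 0.0
```

Call:
servo_tool([
  [0, 0, -0.05, 0, 0, 0, -0.1],
  [0, 0, -0.2, 0, 0, 0, -0.1],
  [0, 0, -0.4, 0, 0, 0, -0.1],
  [0, 0, -0.6, 0, 0, 0, -0.1],
  [0, 0, -0.8, 0, 0, 0, -0.1],
  [0, 0, -1, 0, 0, 0, -0.1],
  [0, 0, -1, 0, 0, 0, -0.1],
])

```text
t: 36.68
position: [0.405, -0.3531, 0.2656]
tool_rot: [3.134, 0.006, 1.435]
contact_force: [0.4, -1.3, 0.5]
finger_gap: 0.0467
grasp_force: 0.0
```

Run:
```python
from h import *
im=env.snapshot("scene"); cv2.imwrite("pics/z.png",im[...,::-1])
c=np.array([.4035,-.3515,0]); g=cv2.cvtColor(im,cv2.COLOR_RGB2GRAY)
d=(g<45).astype(np.uint8); d[:, :340]=0; d[:,400:]=0; d[:240]=0; d[300:]=0
cs,_=cv2.findContours(d,cv2.RETR_EXTERNAL,cv2.CHAIN_APPROX_NONE)
for k in cs:
    if cv2.contourArea(k)>25: print("bar",cv2.boundingRect(k),cv2.minAreaRect(k))
for z in(.015,.022): # predicted bar box and roof ellipse for rim height z
    a=np.radians(-97); u=np.array([np.cos(a),np.sin(a),0]);v=np.array([-u[1],u[0],0])
    b=np.array([proj("scene",c+u*i*.028+v*j*.0065+[0,0,z+h]) for i in(-1,1) for j in(-1,1) for h in(.069,.089)])
    r=np.array([proj("scene",c+[.036*np.cos(t),.036*np.sin(t),z+.061]) for t in np.arange(0,6.28,.05)])
    print(z,"bar",b.min(0),b.max(0),"roof",r.min(0),r.max(0))
e,n=circ(g,proj("scene",c+[0,0,.076]),22,12,.8,1.2);print("roof",e,n)
```

```text
bar (353, 264, 34, 22) ((368.39190673828125, 275.148681640625), (33.37299346923828, 19.563478469848633), 9.462321281433105)
bar (340, 243, 28, 14) ((353.0700988769531, 249.20362854003906), (28.79039192199707, 5.4486494064331055), 19.653825759887695)
0.015 bar [352.94110628 262.82560459] [388.1735299  280.33305024] roof [348.22986104 267.65219989] [391.60975603 293.74225923]
0.022 bar [353.11513771 259.35155985] [388.48899326 276.90690772] roof [348.38405551 264.32329191] [391.93522587 290.30885927]
roof ((369.10565185546875, 279.5856628417969), (27.250146865844727, 42.28765869140625), 89.76476287841797) 55
```

```bash
python3 -c "
from station import env
print(env.job_done())"
```

```text
the job is handed in; nothing more can be done
None
```

All three plates are piled on the platform, and the cover is over them, turned a quarter turn clockwise to its stop and sprung up to about its 15 mm locked height (checked from force and camera readings). I handed the job in at about 37 s with the arm clear; no verdict came back.

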